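# Clear the rekeying bench: fill the caddy, carry it level to the plinth, hang the padlocks

## Task

Gather every brass lock cylinder from the bench into the open caddy, alongside the caps already in it; then, with all of them aboard, carry the caddy level by its bar, without spilling anything, and set it down in the middle of the green plinth, squared up with it. Hang every padlock by its shackle on the display rack, each on a peg of its own, at whatever point suits you. Leave the spray can, the carton and the screwdriver alone.

Things in the scene. Friction and masses are not known exactly. Their poses are not given: they have to be found in the camera images.
- caddy_bar (a point): Centre of the carrying bar of the loose open parts caddy, 66 mm above its underside, 62 mm above its inner floor. The fixed steel bar lies across the caddy's middle along own y (120 mm), 12 mm wide (own x), 14 mm high, on two end posts, with an open bay 100 mm long on either side. z is up.
- caddy: The same caddy, origin under its centre: aluminium tray 220 x 120 mm outside (own x, y), walls 35 mm high and 4 mm thick, floor 4 mm thick; 0.28 kg empty. Three small caps lie loose in it. It starts on the bench, left or right.
- cap0_center (a point): Small dark steel end cap, a disc 18 mm in diameter and 6 mm thick, lying loose in the caddy; the point is its centre.
- cap1_center (a point): Small dark steel end cap, a disc 18 mm in diameter and 6 mm thick, lying loose in the caddy; the point is its centre.
- cap2_center (a point): Small dark steel end cap, a disc 18 mm in diameter and 6 mm thick, lying loose in the caddy; the point is its centre.
- cyl0_center (a point): Brass lock cylinder: a plain round slug 26 mm in diameter, 30 mm tall, standing on end on the bench (loose, about 80 g); the point is its centre, 15 mm above its foot, z along its axis. Three or four of the four are present.
- cyl1_center (a point): Brass lock cylinder: a plain round slug 26 mm in diameter, 30 mm tall, standing on end on the bench (loose, about 80 g); the point is its centre, 15 mm above its foot, z along its axis. Three or four of the four are present.
- cyl2_center (a point): Brass lock cylinder: a plain round slug 26 mm in diameter, 30 mm tall, standing on end on the bench (loose, about 80 g); the point is its centre, 15 mm above its foot, z along its axis. Three or four of the four are present.
- cyl3_center (a point): Brass lock cylinder: a plain round slug 26 mm in diameter, 30 mm tall, standing on end on the bench (loose, about 80 g); the point is its centre, 15 mm above its foot, z along its axis. Three or four of the four are present.
- lock0_eye (a point): Brass padlock standing upright (loose, 0.22 kg; 2 or 3 present): body 30 thick (own x) x 48 wide (own y) x 40 mm tall; closed shackle of 8 mm rod in own y-z plane: legs 38 mm apart over the outside, 22 inside, straight from 40 to 66 mm above the base; crown's underside at 77, top at 85 mm. The point is in the shackle's opening, 58 mm above the base. Grip it from above across the legs.
- lock1_eye (a point): Brass padlock standing upright (loose, 0.22 kg; 2 or 3 present): body 30 thick (own x) x 48 wide (own y) x 40 mm tall; closed shackle of 8 mm rod in own y-z plane: legs 38 mm apart over the outside, 22 inside, straight from 40 to 66 mm above the base; crown's underside at 77, top at 85 mm. The point is in the shackle's opening, 58 mm above the base. Grip it from above across the legs.
- lock2_eye (a point): Brass padlock standing upright (loose, 0.22 kg; 2 or 3 present): body 30 thick (own x) x 48 wide (own y) x 40 mm tall; closed shackle of 8 mm rod in own y-z plane: legs 38 mm apart over the outside, 22 inside, straight from 40 to 66 mm above the base; crown's underside at 77, top at 85 mm. The point is in the shackle's opening, 58 mm above the base. Grip it from above across the legs.
- plinth_top (a point): Low green steel machine plinth (fixed), top plate 240 x 150 mm (own x, y), 45 mm high; the point is the centre of its top face. It stands on the side of the bench where the caddy is not.
- peg0_mid (a point): One of three steel pegs of the fixed display rack, an 8 mm rod sticking out towards the robot, rising 15 degrees to its tip. The point is on its axis at mid-length, about 164 mm above the bench: the rod runs along own x, its end 30 mm towards own -x, its root in the rack's 10 x 14 mm cross-rail 29 mm towards own +x. Pegs are 90 mm apart along own y.
- peg1_mid (a point): One of three steel pegs of the fixed display rack, an 8 mm rod sticking out towards the robot, rising 15 degrees to its tip. The point is on its axis at mid-length, about 164 mm above the bench: the rod runs along own x, its end 30 mm towards own -x, its root in the rack's 10 x 14 mm cross-rail 29 mm towards own +x. Pegs are 90 mm apart along own y.
- peg2_mid (a point): One of three steel pegs of the fixed display rack, an 8 mm rod sticking out towards the robot, rising 15 degrees to its tip. The point is on its axis at mid-length, about 164 mm above the bench: the rod runs along own x, its end 30 mm towards own -x, its root in the rack's 10 x 14 mm cross-rail 29 mm towards own +x. Pegs are 90 mm apart along own y.
- spray: Spray can, 52 mm in diameter, 160 mm tall; bystander, leave alone. Origin under its centre.
- carton: Cardboard box 60 x 90 x 45 mm; bystander, leave alone. Origin under its centre.
- driver: Screwdriver lying on the bench behind the rack; bystander, leave alone. Origin under its centre.
There are look-alikes about, which are no part of the job. Leave any purple look-alike of the part that bears lock0_eye alone.

How it is judged:
On the way, in this order (a step that is already met when the one before it is completed fails the run):
1. all lock cylinders and caps are in the caddy while it still stands on the bench (x of cyl0_center in the frame of caddy_bar between -0.107 and 0.107 m and y of cyl0_center in the frame of caddy_bar between -0.057 and 0.057 m and z of cyl0_center in the frame of caddy_bar between -0.066 and -0.018 m and x of cyl1_center in the frame of caddy_bar between -0.107 and 0.107 m and y of cyl1_center in the frame of caddy_bar between -0.057 and 0.057 m and z of cyl1_center in the frame of caddy_bar between -0.066 and -0.018 m and x of cyl2_center in the frame of caddy_bar between -0.107 and 0.107 m and y of cyl2_center in the frame of caddy_bar between -0.057 and 0.057 m and z of cyl2_center in the frame of caddy_bar between -0.066 and -0.018 m and x of cyl3_center in the frame of caddy_bar between -0.107 and 0.107 m and y of cyl3_center in the frame of caddy_bar between -0.057 and 0.057 m and z of cyl3_center in the frame of caddy_bar between -0.066 and -0.018 m and x of cap0_center in the frame of caddy_bar between -0.107 and 0.107 m and y of cap0_center in the frame of caddy_bar between -0.057 and 0.057 m and z of cap0_center in the frame of caddy_bar between -0.066 and -0.018 m and x of cap1_center in the frame of caddy_bar between -0.107 and 0.107 m and y of cap1_center in the frame of caddy_bar between -0.057 and 0.057 m and z of cap1_center in the frame of caddy_bar between -0.066 and -0.018 m and x of cap2_center in the frame of caddy_bar between -0.107 and 0.107 m and y of cap2_center in the frame of caddy_bar between -0.057 and 0.057 m and z of cap2_center in the frame of caddy_bar between -0.066 and -0.018 m and height (world z) of caddy_bar below 0.072 m), for 0.2 s.
2. the caddy stands in the middle of the plinth, square to it, with everything still in it (x of caddy_bar in the frame of plinth_top between -0.02 and 0.02 m and y of caddy_bar in the frame of plinth_top between -0.02 and 0.02 m and z of caddy_bar in the frame of plinth_top between 0.061 and 0.071 m and angle between the x axis of caddy_bar and the x axis of plinth_top, either way round below 0.2 rad and angle between caddy_bar's own z axis and vertical below 0.06 rad and x of cyl0_center in the frame of caddy_bar between -0.107 and 0.107 m and y of cyl0_center in the frame of caddy_bar between -0.057 and 0.057 m and z of cyl0_center in the frame of caddy_bar between -0.066 and -0.018 m and x of cyl1_center in the frame of caddy_bar between -0.107 and 0.107 m and y of cyl1_center in the frame of caddy_bar between -0.057 and 0.057 m and z of cyl1_center in the frame of caddy_bar between -0.066 and -0.018 m and x of cyl2_center in the frame of caddy_bar between -0.107 and 0.107 m and y of cyl2_center in the frame of caddy_bar between -0.057 and 0.057 m and z of cyl2_center in the frame of caddy_bar between -0.066 and -0.018 m and x of cyl3_center in the frame of caddy_bar between -0.107 and 0.107 m and y of cyl3_center in the frame of caddy_bar between -0.057 and 0.057 m and z of cyl3_center in the frame of caddy_bar between -0.066 and -0.018 m and x of cap0_center in the frame of caddy_bar between -0.107 and 0.107 m and y of cap0_center in the frame of caddy_bar between -0.057 and 0.057 m and z of cap0_center in the frame of caddy_bar between -0.066 and -0.018 m and x of cap1_center in the frame of caddy_bar between -0.107 and 0.107 m and y of cap1_center in the frame of caddy_bar between -0.057 and 0.057 m and z of cap1_center in the frame of caddy_bar between -0.066 and -0.018 m and x of cap2_center in the frame of caddy_bar between -0.107 and 0.107 m and y of cap2_center in the frame of caddy_bar between -0.057 and 0.057 m and z of cap2_center in the frame of caddy_bar between -0.066 and -0.018 m), for 0.3 s.
At the end, for the whole second after the job is handed in: All lock cylinders and caps lie in the caddy; it rests upright on the plinth within 20 mm of its centre (own x and y) and 0.2 rad of square; every padlock hangs by its shackle on a peg, no two on the same peg; all at rest (padlocks may sway gently, below 0.1 m/s) (all of step 2 and ((x of lock0_eye in the frame of peg0_mid between -0.026 and 0.026 m and y of lock0_eye in the frame of peg0_mid between -0.012 and 0.012 m and z of lock0_eye in the frame of peg0_mid between -0.024 and 0 m and angle between the x axis of lock0_eye and the x axis of peg0_mid, either way round below 0.7 rad) or (x of lock0_eye in the frame of peg1_mid between -0.026 and 0.026 m and y of lock0_eye in the frame of peg1_mid between -0.012 and 0.012 m and z of lock0_eye in the frame of peg1_mid between -0.024 and 0 m and angle between the x axis of lock0_eye and the x axis of peg1_mid, either way round below 0.7 rad) or (x of lock0_eye in the frame of peg2_mid between -0.026 and 0.026 m and y of lock0_eye in the frame of peg2_mid between -0.012 and 0.012 m and z of lock0_eye in the frame of peg2_mid between -0.024 and 0 m and angle between the x axis of lock0_eye and the x axis of peg2_mid, either way round below 0.7 rad)) and ((x of lock1_eye in the frame of peg0_mid between -0.026 and 0.026 m and y of lock1_eye in the frame of peg0_mid between -0.012 and 0.012 m and z of lock1_eye in the frame of peg0_mid between -0.024 and 0 m and angle between the x axis of lock1_eye and the x axis of peg0_mid, either way round below 0.7 rad) or (x of lock1_eye in the frame of peg1_mid between -0.026 and 0.026 m and y of lock1_eye in the frame of peg1_mid between -0.012 and 0.012 m and z of lock1_eye in the frame of peg1_mid between -0.024 and 0 m and angle between the x axis of lock1_eye and the x axis of peg1_mid, either way round below 0.7 rad) or (x of lock1_eye in the frame of peg2_mid between -0.026 and 0.026 m and y of lock1_eye in the frame of peg2_mid between -0.012 and 0.012 m and z of lock1_eye in the frame of peg2_mid between -0.024 and 0 m and angle between the x axis of lock1_eye and the x axis of peg2_mid, either way round below 0.7 rad)) and ((x of lock2_eye in the frame of peg0_mid between -0.026 and 0.026 m and y of lock2_eye in the frame of peg0_mid between -0.012 and 0.012 m and z of lock2_eye in the frame of peg0_mid between -0.024 and 0 m and angle between the x axis of lock2_eye and the x axis of peg0_mid, either way round below 0.7 rad) or (x of lock2_eye in the frame of peg1_mid between -0.026 and 0.026 m and y of lock2_eye in the frame of peg1_mid between -0.012 and 0.012 m and z of lock2_eye in the frame of peg1_mid between -0.024 and 0 m and angle between the x axis of lock2_eye and the x axis of peg1_mid, either way round below 0.7 rad) or (x of lock2_eye in the frame of peg2_mid between -0.026 and 0.026 m and y of lock2_eye in the frame of peg2_mid between -0.012 and 0.012 m and z of lock2_eye in the frame of peg2_mid between -0.024 and 0 m and angle between the x axis of lock2_eye and the x axis of peg2_mid, either way round below 0.7 rad)) and horizontal distance between lock0_eye and lock1_eye above 0.06 m and horizontal distance between each of lock0_eye, lock1_eye and lock2_eye above 0.06 m and linear speed of each of caddy, cyl0, cyl1, cyl2, cyl3, cap0, cap1, cap2 below 0.03 m/s and linear speed of each of lock0, lock1, lock2 below 0.1 m/s); the robot touches nothing.
It fails at once if the caddy is tilted by more than 0.35 rad (angle between caddy_bar's own z axis and vertical above 0.35 rad).
It fails at once if the spray can is moved by more than 30 mm (distance of spray from where it was at the start of the episode above 0.03 m).
It fails at once if the carton is moved by more than 30 mm (distance of carton from where it was at the start of the episode above 0.03 m).
It fails at once if the screwdriver is moved by more than 30 mm (distance of driver from where it was at the start of the episode above 0.03 m).
Of cyl0, cyl1, cyl2, cyl3 only 3 to 4 are there at a start; the rules pass over those that are not, and their reading is None.
Of lock0, lock1, lock2 only 2 to 3 are there at a start; the rules pass over those that are not, and their reading is None.
At some moment in a run one of cyl0, cyl1, cyl2, cyl3, lock0, lock1, lock2 may be knocked a few centimetres aside while the robot is not near it.
It also fails if it takes over 210 s, if anything falls off the work surface, if the arm or the gripper's body presses on something with over 40 N, if the wrist force passes 120 N, or if a joint passes its speed limit or range.

## Robot

A 6-joint arm with a two-finger parallel gripper is mounted at the origin on the work surface. World frame = base frame: x ahead of the robot, y to its left, z up, the work surface at z = 0. Lengths are in m, angles in rad, forces in N, time in s.
With the tool pointing down it reaches from about 0.3 to 0.95 m from the base axis. Payload 3.1 kg.
Tool frame: the origin (TCP) lies midway between the tips of the shut fingers; the grasp point (between the pads) lies 19 mm behind it; z points along the fingers, y is the line along which they close (so a half turn about z gives the same grasp; the last joint's range is limited). The gripper opens to 85 mm and grips with 20 to 120 N. Pads are 22 mm wide; open, the fingers measure 114 mm over their backs; the gripper's body (76 mm by 85 mm) begins 54 mm behind the grasp point. The pads swing forward as they close: fully open they stand 13 mm farther back than shut.
Start: joints at [1.234, 0.308, 1.634, -0, 1.2, -0.07], TCP at [0.165, 0.603, 0.201] pointing down, gripper open.
Joint ranges: [-3.06, 3.06], [-0.79, 1.96], [0.05, 2.63], [-1.19, 4.34], [0.05, 2.64], [-2.94, 2.94]. Speed limits (rad/s): [2.79, 2.79, 3.14, 3.14, 3.14, 3.14].

## Interface

Orientations are given as a unit quaternion [w, x, y, z].
In Python, from plant import get_state, get_image, calibration, job_done gives the robot as it stands.
- The arm moves only by the tool carry_out, never from a script. Its argument "steps" is a list of rows, each a list of 3 entries, a list of its own where there are three numbers: the shift along the world's x, y, z in units of 15 cm (1.0 is 15 cm), then the turn about the world's z in units of 180 degrees (1.0 is 180 degrees), then the opening, from -1 (shut) to 1 (fully open). A call has 1 to 10 rows; each row is the pose to reach, as a shift and turn from the pose commanded when the call began, turning the shorter way round; what a row does not reach only later rows make up. A row lasts 1/10 s, in which the tool goes at most 50 mm and 8.59 degrees, less where a joint would pass 70% of its speed; a pose out of reach is approached as far as the arm can. A call with a number of a shift or a turn outside -1 to 1 is refused whole. A call with a gripper value outside its range is refused whole. The fingers move at their own pace and stop on an object; "newtons" is the grip in N (left out, the last holds). Time passes only in rows, so rows that repeat a pose let the fingers close. It gives the time, the measured TCP pose, the force, the opening and the grip force at its end, in the units of the state.
- get_state(): the state, without advancing time (a new reading comes with each control period).
- get_image(name): name is "side" or "top" or "wrist"; returns the picture (420x560x3 uint8, red, green, blue); there is no depth.
- calibration(name): a dict with "mtx" (3x3 intrinsics, pixels), "pose" (4x4, takes a point from camera to world coordinates); the wrist camera has in their place "T_tool_cam" (4x4, takes a point from camera to tool coordinates, whose origin is the TCP and whose axes are the flange's). Camera axes: x right, y down, z forward; pixel columns grow to the right and rows downward; lengths in m; the calibration is good to about 2 mm. A picture is of the moment at which its call begins: read the wrist's pose just before it. calibration takes no time and is no camera call.
- job_done(): hands the job in; it is judged then, once.
The state is a dict: "t": time; "joint_positions": joint angles; "qd": joint speeds; "tau": joint torques, N m; "eef_pos": TCP position; "eef_rot": TCP orientation; "contact_force": force on the tool from outside, world axes, zero at the start; "wrist_torque": the same for the moment, N m; "finger_gap": opening from 0.0 (shut) to 1.0 (fully open); "grasp_force": force on a finger pad.
Only numpy, scipy, OpenCV 4.12 (cv2) and the standard library are available. Lean on these libraries where they do the work, as an engineer would, in place of code of your own. Each camera call takes 0.05 s, during which the arm holds its last target. There are 200 camera calls.

## Working session

There is one attempt and no reset: what is moved stays moved. The work goes in short steps, Python scripts to look and compute and a tool call to move; the robot and the scene stay as the last step left them, time stands still between calls to the robot, and variables do not carry over. Pictures are saved under pics/ and viewed, at most 14 in all, crops included, and the job is handed in when it is done.

Besides the shell and the picture viewer there is one more tool, called after ">>>" as name(argument=value, ...) on one line, values as JSON. carry_out: Moves the arm, as the interface text tells. Its arguments: {"type":"object","properties":{"steps":{"type":"array","items":{"type":"array"}},"newtons":{"type":"number"}},"required":["steps"]}

```bash
mkdir -p pics; cat > h.py <<'E'
import numpy as np, cv2
from plant import get_state, get_image, calibration
def save(n,f,crop=None,s=1):
    im=get_image(n)[:,:,::-1]
    cv2.imwrite(f'pics/{f}_full.png',im)
    if crop: x0,y0,x1,y1=crop; im=im[y0:y1,x0:x1]
    if s!=1: im=cv2.resize(im,None,fx=s,fy=s,interpolation=cv2.INTER_CUBIC)
    cv2.imwrite(f'pics/{f}.png',im)
def crop(f,o,c,s):
    im=cv2.imread(f'pics/{f}_full.png'); x0,y0,x1,y1=c
    cv2.imwrite(f'pics/{o}.png',cv2.resize(im[y0:y1,x0:x1],None,fx=s,fy=s,interpolation=cv2.INTER_CUBIC))
def px(n,u,v,z,T=None):
    c=calibration(n); P=np.array(c['pose']) if T is None else T
    d=P[:3,:3]@np.linalg.inv(np.array(c['mtx']))@[u,v,1]; o=P[:3,3]
    return o+d*(z-o[2])/d[2]
def proj(n,p):
    c=calibration(n); P=np.linalg.inv(np.array(c['pose'])); q=np.array(c['mtx'])@(P@[*p,1])[:3]; return q[:2]/q[2]
E
python3 - <<'E'
from h import *
s=get_state();print(s)
for n in('top','side'): save(n,n+'0',None,1.4); print(calibration(n))
E
```

```text
{'t': 0.0, 'joint_positions': array([ 1.23429868e+00,  3.09026578e-01,  1.63522774e+00, -8.71274392e-06,
        1.19967609e+00, -6.96749387e-02]), 'qd': array([-0.00062707,  0.00107929,  0.00029634,  0.00071087,  0.00074469,
       -0.00050203]), 'tau': array([ 7.95774013e-04, -4.15268540e+01, -2.76660544e+01, -8.94457185e-05,
        1.02504817e-02,  1.65716341e-05]), 'eef_pos': array([0.16450573, 0.60202008, 0.1997141 ]), 'eef_rot': array([-2.31780146e-04,  1.33014291e-01,  9.91113430e-01, -1.14567460e-03]), 'contact_force': array([-0.74147397,  0.96913844, -0.87281296]), 'wrist_torque': array([-0.03309229, -0.02452996, -0.00179047]), 'grasp_force': 0.0, 'finger_gap': 0.9985656444754211}
{'mtx': array([[409.03706901,   0.        , 280.43341994],
       [  0.        , 409.03706901, 212.00406128],
       [  0.        ,   0.        ,   1.        ]]), 'pose': array([[ 0.02893503, -0.99684563,  0.07390231,  0.47740363],
       [-0.9993374 , -0.03048194, -0.0198902 ,  0.01411042],
       [ 0.02208014, -0.07327782, -0.99706711,  1.24095834],
       [ 0.        ,  0.        ,  0.        ,  1.        ]])}
{'mtx': array([[455.52460427,   0.        , 279.93799565],
       [  0.        , 455.52460427, 211.0159892 ],
       [  0.        ,   0.        ,   1.        ]]), 'pose': array([[-0.98583201, -0.11922504,  0.11798573,  0.40543995],
       [-0.16772437,  0.69252186, -0.70162811,  0.74810506],
       [ 0.00194394, -0.71147653, -0.70270717,  0.85203216],
       [ 0.        ,  0.        ,  0.        ,  1.        ]])}
```

View pics/top0.png

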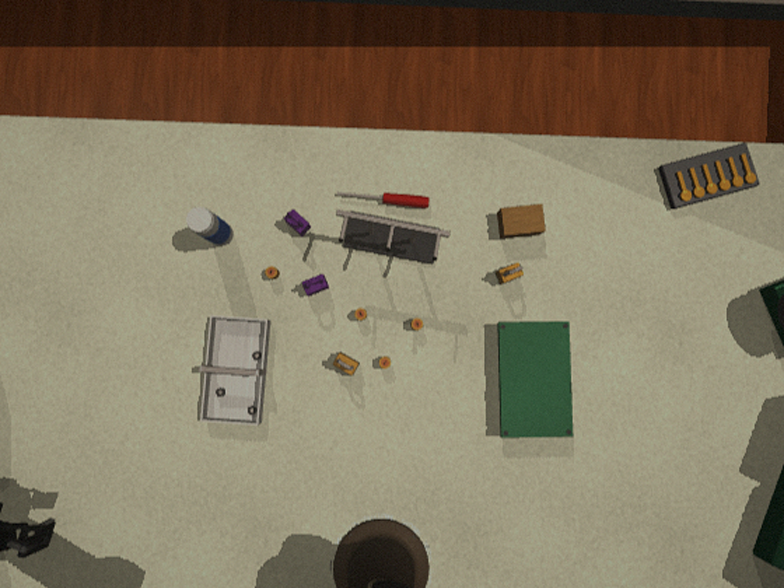

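View pics/side0.png

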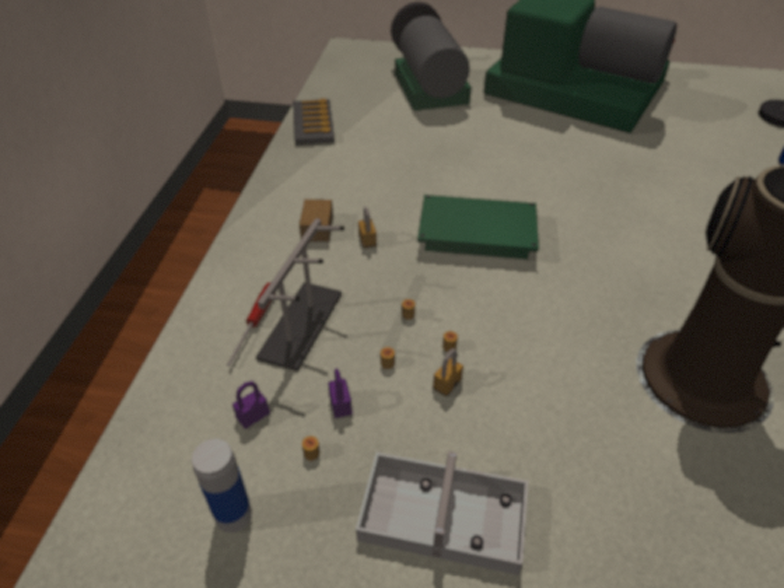

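The top view (784 px wide, 1.4x) shows these candidates:
- **Cylinders:** brass at (272,272), (361,314), (417,325) and (384,362).
- **Padlocks:** brass at (346,363) and (510,273). The purple ones at (297,222) and (316,285) are decoys.
- **Other brass-coloured thing:** the tray of brass pins at (710,176), not part of the job.
- **Fixed and large items:** caddy at (235,370), plinth at (536,380), rack at (390,235).

Next I check these in close crops.

```bash
python3 - <<'E'
from h import *
crop('top0','topc',(135,140,415,320),2.85)
crop('side0','sidec',(150,130,400,300),3.2)
E
```

```text
(no output)
```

View pics/topc.png

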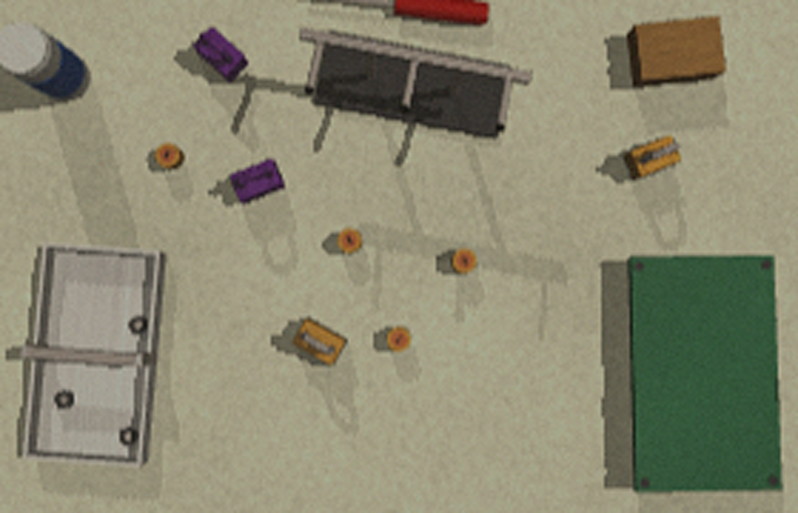

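View pics/sidec.png

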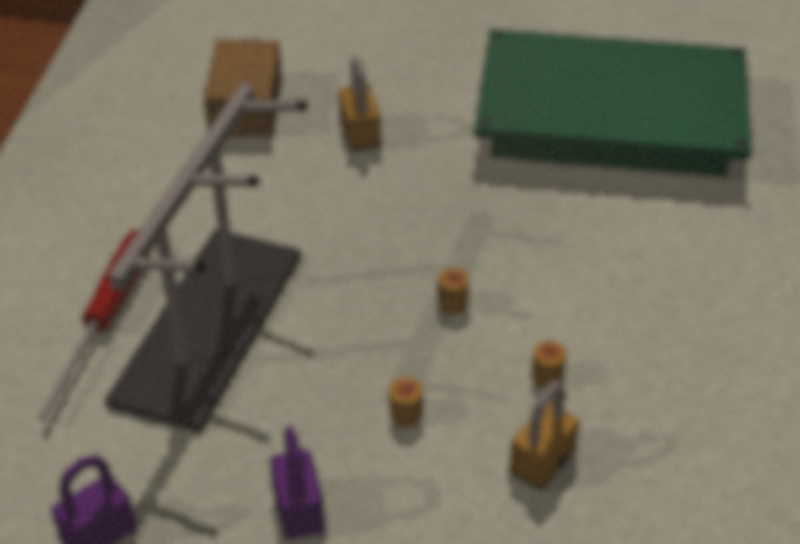

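```bash
cat >> h.py <<'E'
def tc(u,v,z): return px('top',135+(u+.5)/2.85-.5,140+(v+.5)/2.85-.5,z)
def sc(u,v,z): return px('side',150+(u+.5)/3.2-.5,130+(v+.5)/3.2-.5,z)
E
python3 - <<'E'
from h import *
np.set_printoptions(precision=4,suppress=True)
print('cyl top');[print(tc(u,v,.03)) for u,v in((168,155),(349,240),(464,261),(399,338))]
print('cyl side');[print(sc(u,v,.03)) for u,v in((406,387),(453,278),(549,351))]
c=np.array([tc(u,v,.035) for u,v in((40,248),(165,252),(145,463),(20,456))])
print('caddy',c,c.mean(0), [np.linalg.norm(c[i]-c[i-1]) for i in range(4)]); print('bar',tc(8,353,.073),tc(152,358,.073))
p=np.array([tc(u,v,.045) for u,v in((629,258),(773,256),(781,490),(634,491))])
print('plinth',p,p.mean(0),[np.linalg.norm(p[i]-p[i-1]) for i in range(4)])
p=np.array([sc(u,v,.045) for u,v in((490,30),(747,48),(750,157),(476,133))]);print('plinth side',p,p.mean(0))
for u,v in((310,90),(406,108),(500,130)): print('tip top',tc(u,v,.172))
for u,v in((200,267),(253,181),(300,105)): print('tip side',sc(u,v,.172))
for u,v in((318,46),(413,60),(508,79)): print('root top',tc(u,v,.163))
print('rail',tc(303,35,.163),tc(530,77,.163))
print('lockA body',[tc(u,v,.04) for u,v in((307,319),(347,341),(333,364),(294,340))],'crown',tc(317,343,.083))
print('lockB body',[tc(u,v,.04) for u,v in((626,153),(675,138),(681,160),(633,177))],'crown',tc(658,154,.083))
print('crown side A',sc(550,388,.083),'B',sc(356,66,.083))
print('decoy', tc(257,180,.04),tc(220,55,.04), 'spray',tc(20,50,.16),tc(70,85,0.),'caps',tc(138,325,.01),tc(64,399,.01),tc(128,436,.01))
E
```

```text
cyl top
[0.6126 0.2488 0.03  ]
[0.5298 0.0579 0.03  ]
[ 0.5116 -0.0622  0.03  ]
[0.4301 0.0029 0.03  ]
cyl side
[0.5291 0.0598 0.03  ]
[ 0.5119 -0.0579  0.03  ]
[0.4288 0.0064 0.03  ]
caddy [[0.5119 0.3744 0.035 ]
 [0.5116 0.2465 0.035 ]
 [0.2969 0.2571 0.035 ]
 [0.3006 0.3835 0.035 ]] [0.4052 0.3154 0.035 ] [np.float64(0.21147124108645218), np.float64(0.12798844959266156), np.float64(0.21498044903699387), np.float64(0.12647150686801711)]
bar [0.4062 0.389  0.073 ] [0.4052 0.2473 0.073 ]
plinth [[ 0.5192 -0.2312  0.045 ]
 [ 0.5257 -0.3804  0.045 ]
 [ 0.2879 -0.3901  0.045 ]
 [ 0.2831 -0.2399  0.045 ]] [ 0.404  -0.3104  0.045 ] [np.float64(0.23634639983484398), np.float64(0.14939173237461323), np.float64(0.2380692675835883), np.float64(0.15027764336852387)]
plinth side [[ 0.5249 -0.3725  0.045 ]
 [ 0.2869 -0.385   0.045 ]
 [ 0.2831 -0.2288  0.045 ]
 [ 0.5169 -0.2208  0.045 ]] [ 0.403  -0.3018  0.045 ]
tip top [0.6613 0.0933 0.172 ]
tip top [0.6474 0.0041 0.172 ]
tip top [ 0.6297 -0.0834  0.172 ]
tip side [0.6598 0.0996 0.172 ]
tip side [0.6464 0.0105 0.172 ]
tip side [ 0.6329 -0.0783  0.172 ]
root top [0.7046 0.088  0.163 ]
root top [ 0.6943 -0.0012  0.163 ]
root top [ 0.6793 -0.0906  0.163 ]
rail [0.7145 0.1024 0.163 ] [ 0.6819 -0.1112  0.163 ]
lockA body [array([0.4472, 0.0978, 0.04  ]), array([0.426 , 0.0561, 0.04  ]), array([0.4022, 0.0696, 0.04  ]), array([0.4255, 0.1103, 0.04  ])] crown [0.425  0.0841 0.083 ]
lockB body [array([ 0.6286, -0.2274,  0.04  ]), array([ 0.6459, -0.2784,  0.04  ]), array([ 0.623, -0.285,  0.04 ]), array([ 0.6037, -0.2351,  0.04  ])] crown [ 0.6232 -0.251   0.083 ]
crown side A [0.4231 0.0882 0.083 ] B [ 0.6269 -0.2474  0.083 ]
decoy [0.5885 0.1544 0.04  ] [0.7176 0.1978 0.04  ] spray [0.6921 0.3653 0.16  ] [0.6879 0.3622 0.    ] caps [0.4352 0.276  0.01  ] [0.3565 0.3489 0.01  ] [0.3203 0.281  0.01  ]
```

The crops confirm four brass cylinders, two brass padlocks, and two purple decoys to avoid. Top-camera and side-camera positions agree to within about 4 mm, or 9 mm at the plinth. I'm moving toward the far cylinder at (0.613, 0.251), turning the jaws along the caddy's x axis on the way.

>>> carry_out(steps=[[[1,-1,0.1],-0.43,1],[[1,-1,0.1],-0.43,1],[[1,-1,0.1],-0.43,1],[[1,-1,0.1],-0.43,1],[[1,-1,0.1],-0.43,1],[[1,-1,0.1],-0.43,1],[[1,-1,0.1],-0.43,1],[[1,-1,0.1],-0.43,1],[[1,-1,0.1],-0.43,1],[[1,-1,0.1],-0.43,1]], newtons=40)

```text
t: 1.1
eef_pos: [0.3146, 0.4525, 0.2154]
eef_rot: [0.0, 0.723, 0.69, -0.001]
contact_force: [-0.4, -1.3, 0.5]
finger_gap: 1.0
grasp_force: 0.0
```

>>> carry_out(steps=[[[1,-1,0],0,1],[[1,-1,0],0,1],[[1,-1,0],0,1],[[1,-1,0],0,1],[[1,-1,0],0,1],[[1,-1,0],0,1]])

```text
t: 1.7
eef_pos: [0.4658, 0.3014, 0.2156]
eef_rot: [-0.0, 0.724, 0.69, -0.0]
contact_force: [0.4, -0.3, -0.4]
finger_gap: 1.007
grasp_force: 0.0
```

>>> carry_out(steps=[[[0.987,-0.34,-0.1],0,1],[[0.987,-0.34,-0.1],0,1],[[0.987,-0.34,-0.1],0,1],[[0.987,-0.34,-0.1],0,1],[[0.987,-0.34,-0.1],0,1],[[0.987,-0.34,-0.1],0,1],[[0.987,-0.34,-0.1],0,1]])

```text
t: 2.4
eef_pos: [0.611, 0.2535, 0.2012]
eef_rot: [-0.0, 0.723, 0.691, -0.0]
contact_force: [0.2, -0.3, 0.3]
finger_gap: 1.005
grasp_force: 0.0
```

```bash
cat >> h.py <<'E'
from scipy.spatial.transform import Rotation as R
def wpose():
    s=get_state(); w,x,y,z=s['eef_rot']; T=np.eye(4); T[:3,:3]=R.from_quat([x,y,z,w]).as_matrix(); T[:3,3]=s['eef_pos']
    return T@np.array(calibration('wrist')['T_tool_cam'])
def yaw():
    w,x,y,z=get_state()['eef_rot']; v=R.from_quat([x,y,z,w]).as_matrix()[:,1]; return np.degrees(np.arctan2(v[1],v[0]))%180
E
python3 - <<'E'
from h import *
T=wpose();np.save('T1.npy',T);print(get_state()['eef_pos'],yaw());save('wrist','w1',None,1)
print(T)
E
```

```text
[0.61097229 0.25345347 0.2011602 ] 177.46214896236404
[[ 0.99899685 -0.04220248 -0.0149746   0.61718355]
 [-0.04476037 -0.95107559 -0.30569875  0.33223789]
 [-0.00134073  0.30606236 -0.95201052  0.37437723]
 [ 0.          0.          0.          1.        ]]
```

View pics/w1.png

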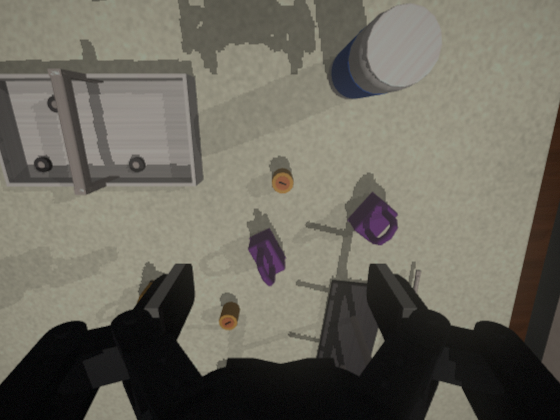

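The wrist view has world +x to the right and +y up. The cylinder is at (283,182), another at (229,318), and the caddy's wall corners are visible on the left.

```bash
python3 - <<'E'
from h import *
np.set_printoptions(precision=4,suppress=True)
T=np.load('T1.npy')
print(px('wrist',283,183,.03,T),px('wrist',229,322,.03,T))
print('bar',px('wrist',60,72,.073,T),px('wrist',83,190,.073,T),'rim',px('wrist',192,75,.035,T),px('wrist',200,184,.035,T))
E
```

```text
[0.6165 0.2523 0.03  ] [0.534  0.0601 0.03  ]
bar [0.4153 0.3762 0.073 ] [0.4089 0.2641 0.073 ] rim [0.5266 0.3727 0.035 ] [0.5202 0.2566 0.035 ]
```

>>> carry_out(steps=[[[0,0,-1],0,0.6],[[0,0,-1],0,0.6],[[0,0,-1],0,0.6],[[0,0,-1],0,0.6]])

```text
t: 2.85
eef_pos: [0.6039, 0.25, 0.0424]
eef_rot: [-0.004, 0.723, 0.691, -0.008]
contact_force: [-1.7, 0.1, -1.0]
finger_gap: 0.802
grasp_force: 0.0
```

>>> carry_out(steps=[[[0,0,-0.15],0,0.6],[[0,0,-0.3],0,0.6],[[0,0,-0.3],0,0.6],[[0,0,-0.3],0,-1],[[0,0,-0.3],0,-1],[[0,0,-0.3],0,-1],[[0,0,-0.3],0,-1],[[0,0,-0.3],0,-1],[[0,0,-0.3],0,-1],[[0,0,-0.3],0,-1]])

```text
t: 3.85
eef_pos: [0.6128, 0.2518, 0.0059]
eef_rot: [-0.0, 0.724, 0.69, -0.0]
contact_force: [-0.5, -0.4, -0.2]
finger_gap: -0.002
grasp_force: 0.0
```

>>> carry_out(steps=[[[0,0,0.3],0,-1],[[0,0,0.6],0,-1],[[0,0,0.6],0,-1]])

```text
t: 4.15
eef_pos: [0.619, 0.254, 0.1041]
eef_rot: [0.003, 0.723, 0.69, 0.007]
contact_force: [0.6, -0.2, 1.0]
finger_gap: 0.003
grasp_force: 0.0
```

The fingers closed fully on nothing, so I'm looking again.

```bash
python3 - <<'E'
from h import *
T=wpose();np.save('T2.npy',T);print(get_state()['eef_pos'],yaw());save('wrist','w2',None,1)
save('top','t2')
E
```

```text
[0.61899404 0.25400008 0.1040653 ] 177.31116715722294
```

View pics/w2.png

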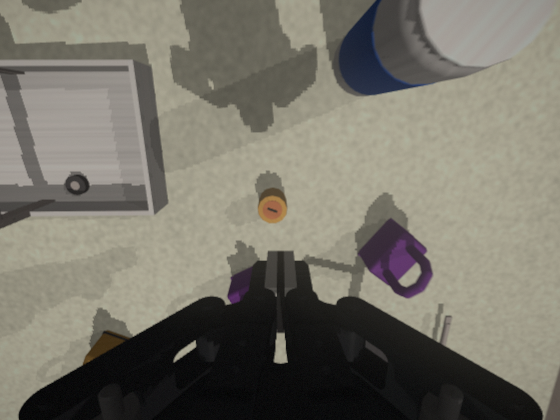

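The cylinder still stands at (272,208), away from the fingertips. I'm measuring it and the offset.

```bash
python3 - <<'E'
from h import *
np.set_printoptions(precision=4,suppress=True)
T=np.load('T2.npy'); print(T)
print(px('wrist',272,209,.03,T)); s=get_state(); print(s['eef_pos'],s['eef_rot'],s['joint_positions'])
c=calibration('wrist');print(c)
p=np.linalg.inv(T)@[*s['eef_pos'],1]; q=np.array(c['mtx'])@p[:3]; print('tcp px',q[:2]/q[2])
im=cv2.imread('pics/t2_full.png'); h=cv2.cvtColor(im,cv2.COLOR_BGR2HSV)
m=cv2.inRange(h,(5,130,110),(18,255,255)); n,l,st,ce=cv2.connectedComponentsWithStats(m)
for a,b in zip(st,ce):
  if 12<a[4]<400: print(a,b,px('top',*b,.03))
E
```

```text
[[ 0.9988 -0.0492 -0.0016  0.6228]
 [-0.0474 -0.9523 -0.3015  0.332 ]
 [ 0.0133  0.3012 -0.9535  0.2777]
 [ 0.      0.      0.      1.    ]]
[0.6153 0.2532 0.03  ]
[0.6144 0.2524 0.0982] [0.0009 0.7235 0.6903 0.0019] [ 0.3242  0.4835  1.6118 -0.      1.0422  0.3711]
{'mtx': array([[299.5929,   0.    , 280.1781],
       [  0.    , 299.5929, 207.9871],
       [  0.    ,   0.    ,   1.    ]]), 'T_tool_cam': array([[-0.0005, -0.9519, -0.3064,  0.079 ],
       [ 1.    , -0.0003, -0.0005,  0.0026],
       [ 0.0004, -0.3064,  0.9519, -0.1732],
       [ 0.    ,  0.    ,  0.    ,  1.    ]])}
tcp px [269.3967 242.0403]
[ 18  34  12  23 101] [22.0792 42.6139] [1.0558 0.7846 0.03  ]
[38 34  6 13 32] [39.9062 39.7812] [1.0668 0.7321 0.03  ]
[77 34  7 21 91] [80.0879 43.4945] [1.06   0.6113 0.03  ]
[108  34  15  52 345] [114.5565  52.713 ] [1.0353 0.5062 0.03  ]
[284  34   4   9  18] [286.1111  37.1111] [ 1.1052 -0.0119  0.03  ]
[462  34   4  11  22] [463.0909  38.4091] [ 1.1232 -0.5599  0.03  ]
[535  38   4  11  23] [537.      43.1739] [ 1.1172 -0.7917  0.03  ]
[101  44  13  41 129] [105.6202  65
[... 828 characters left out ...]
505.0976 123.6829] [ 0.8586 -0.6884  0.03  ]
[493 120  11  21  76] [497.3684 131.1447] [ 0.8345 -0.6643  0.03  ]
[484 122  10  22  68] [488.3088 133.6029] [ 0.8259 -0.6362  0.03  ]
[505 131   8   8  36] [508.5556 134.6944] [ 0.8247 -0.6986  0.03  ]
[357 188  14   7  38] [363.4737 191.    ] [ 0.6378 -0.2568  0.03  ]
[189 191   9   8  52] [193.4038 194.3654] [0.6117 0.2494 0.03  ]
[358 193  15   9  50] [364.42 197.26] [ 0.619  -0.2599  0.03  ]
[254 221   8   8  50] [257.38 224.18] [0.529  0.0571 0.03  ]
[294 227   8   9  50] [297.34 231.1 ] [ 0.512  -0.0618  0.03  ]
[240 252  16  16  85] [248.0235 258.9647] [0.4259 0.0812 0.03  ]
[271 255   8   8  48] [274.3542 258.6875] [0.4289 0.0039 0.03  ]
```

Every measurement puts the cylinder right under the tool, and it has not moved. I'll go down again with the fingers open and look before closing.

>>> carry_out(steps=[[[0,0,0],0,0.6],[[0,0,0],0,0.6],[[0,0,0],0,0.6],[[0,0,0],0,0.6],[[0,0,-0.3],0,0.6],[[0,0,-0.6],0,0.6],[[0,0,-0.6],0,0.6],[[0,0,-0.6],0,0.6],[[0,0,-0.6],0,0.6]])

```text
t: 5.15
eef_pos: [0.6152, 0.2527, 0.0086]
eef_rot: [0.001, 0.723, 0.69, 0.002]
contact_force: [0.5, -0.1, 0.8]
finger_gap: 0.799
grasp_force: 0.0
```

```bash
python3 - <<'E'
from h import *
T=wpose();np.save('T3.npy',T);print(get_state()['eef_pos'],yaw(),get_state()['finger_gap']);save('wrist','w3',None,1)
E
```

```text
[0.61515943 0.25268547 0.00858589] 177.31641626604255 0.7985583737748502
```

View pics/w3.png

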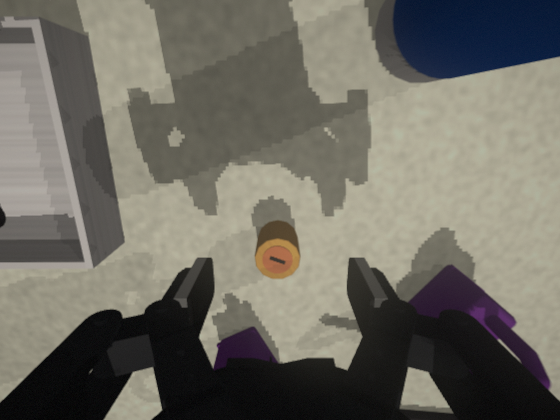

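The fingertips look well above the bench and only level with the cylinder's top. I'll check whether the tool's true height differs from the reported one, using the three wrist views.

```bash
python3 - <<'E'
from h import *
np.set_printoptions(precision=4,suppress=True)
for dz in(0,.01,.02,.03,.04):
  o=[]
  for f,u,v in(('T1',283,183),('T2',272,209),('T3',278,259)):
    T=np.load(f+'.npy').copy();T[2,3]+=dz;o.append(px('wrist',u,v,.03,T)[:2])
  T=np.load('T1.npy').copy();T[2,3]+=dz
  r=np.linalg.norm(px('wrist',192,75,.035,T)-px('wrist',200,184,.035,T)); b=np.linalg.norm(px('wrist',60,72,.073,T)-px('wrist',83,190,.073,T))
  print(dz,np.array(o).ravel(),'rim',r,b)
# tips in side view at present
p=get_state()['eef_pos']; print(p, proj('side',p),proj('side',p+[0,0,.025]))
save('side','s3'); u,v=proj('side',p).astype(int); crop('s3','s3c',(u-80,v-80,u+80,v+60),5)
E
```

```text
0 [0.6165 0.2523 0.6153 0.2532 0.6163 0.2526] rim 0.11627948561903471 0.11223921047652981
0.01 [0.6164 0.25   0.615  0.25   0.616  0.2474] rim 0.11970574630581535 0.11596342053096115
0.02 [0.6164 0.2477 0.6147 0.2468 0.6157 0.2423] rim 0.12313200699259605 0.11968763058539253
0.03 [0.6164 0.2454 0.6144 0.2436 0.6154 0.2371] rim 0.12655826767937672 0.12341184063982398
0.04 [0.6164 0.2431 0.6141 0.2404 0.6151 0.2319] rim 0.1299845283661574 0.12713605069425538
[0.6157 0.2529 0.0093] [220.5032 320.3797] [219.4239 313.8521]
```

View pics/s3c.png

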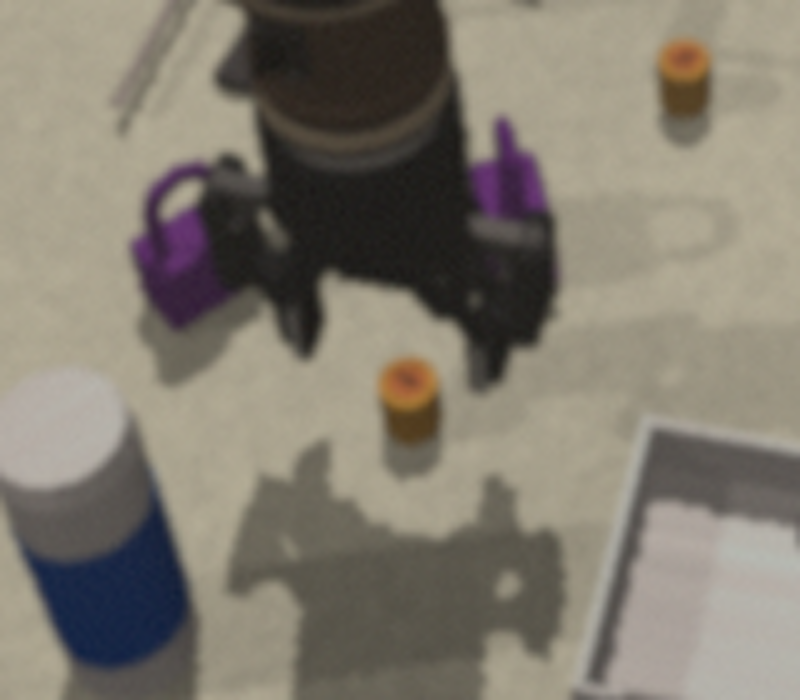

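The side view agrees: the fingertips are at about the cylinder's top height, judging by their shadows, roughly 20 mm higher than reported. I'm creeping down while watching the contact force.

>>> carry_out(steps=[[[0,0,-0.04],0,0.6],[[0,0,-0.07],0,0.6],[[0,0,-0.07],0,0.6]])

```text
t: 5.55
eef_pos: [0.6122, 0.2517, -0.005]
eef_rot: [-0.0, 0.723, 0.69, -0.0]
contact_force: [-0.3, 1.5, -0.0]
finger_gap: 0.8
grasp_force: 0.0
```

>>> carry_out(steps=[[[0,0,-0.03],0,0.6],[[0,0,-0.05],0,0.6],[[0,0,-0.05],0,0.6]])

```text
t: 5.85
eef_pos: [0.6121, 0.2516, -0.0129]
eef_rot: [-0.0, 0.723, 0.69, -0.001]
contact_force: [-0.4, 0.2, 0.7]
finger_gap: 0.798
grasp_force: 0.0
```

>>> carry_out(steps=[[[0,0,0],0,-1],[[0,0,0],0,-1],[[0,0,0],0,-1],[[0,0,0],0,-1],[[0,0,0],0,-1],[[0,0,0],0,-1],[[0,0,0],0,-1]])

```text
t: 6.55
eef_pos: [0.6133, 0.252, -0.0116]
eef_rot: [0.0, 0.723, 0.69, 0.0]
contact_force: [0.3, 0.1, 2.0]
finger_gap: 0.284
grasp_force: 39.4
```

```bash
python3 - <<'E'
from h import *
print(get_state());save('side','s4',(180,260,260,340),7)
E
```

```text
{'t': 6.55, 'joint_positions': array([ 3.24253254e-01,  6.28521006e-01,  1.64517633e+00, -7.52460818e-06,
        8.66967697e-01,  3.71106385e-01]), 'qd': array([ 1.10415917e-03,  1.67762790e-03, -7.54895914e-04, -9.54795440e-05,
        9.82388480e-04,  2.14175456e-04]), 'tau': array([ 1.70432153e-02, -4.73662019e+01, -2.09967506e+01,  6.58475710e-04,
        9.90580721e-02, -5.59337920e-06]), 'eef_pos': array([ 0.61330324,  0.25203065, -0.01164491]), 'eef_rot': array([1.99195451e-04, 7.23474569e-01, 6.90350877e-01, 4.18865337e-04]), 'contact_force': array([0.34716971, 0.13014864, 1.97933445]), 'wrist_torque': array([ 0.04124602, -0.06582183, -0.01336977]), 'grasp_force': 39.380890130996704, 'finger_gap': 0.28374271652882466}
```

View pics/s4.png

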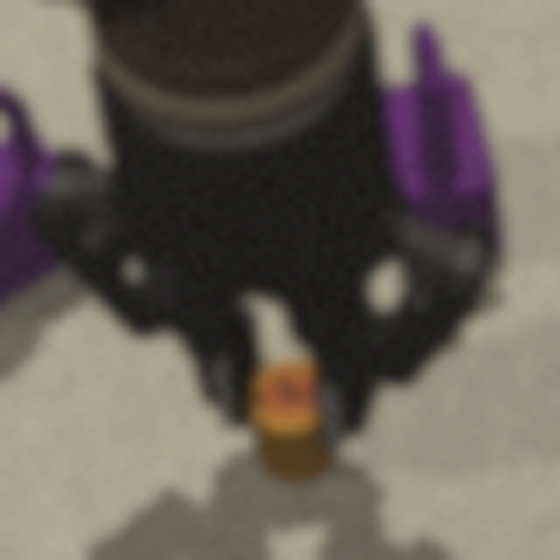

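The cylinder is held: gap 24 mm, 39 N. The tool therefore sits about 18 mm higher than reported, and I'll work relative to this grasp height (command z −0.012 means the foot is on the bench). Next I place this cylinder in the far bay.

>>> carry_out(steps=[[[0,0,0.3],0,-1],[[0,0,0.67],0,-1],[[0,0,0.67],0,-1],[[-0.3,0.2,0.67],0,-1],[[-0.6,0.4,0.67],0,-1],[[-0.937,0.627,0.67],0,-1],[[-0.937,0.627,0.67],0,-1],[[-0.937,0.627,0.67],0,-1]], newtons=60)

```text
t: 7.4
eef_pos: [0.4689, 0.3468, 0.0875]
eef_rot: [-0.0, 0.722, 0.692, -0.001]
contact_force: [0.1, -0.0, -0.7]
finger_gap: 0.276
grasp_force: 59.1
```

```bash
python3 - <<'E'
from h import *
T=wpose();np.save('T5.npy',T);print(get_state()['eef_pos'],get_state()['finger_gap']);save('wrist','w5',None,1)
E
```

```text
[0.46894171 0.34682104 0.08745343] 0.2759027558176779
```

View pics/w5.png

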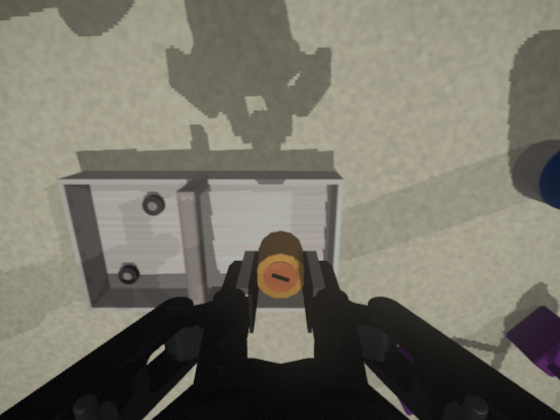

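The caddy's rim corners are at (62,178), (340,178), (338,308) and (95,308), the bar at (192,188)-(198,300), and two caps at (153,204) and (129,273). The cylinder is held over the right bay.

```bash
python3 - <<'E'
from h import *
np.set_printoptions(precision=4,suppress=True)
for dz in (.01,.018,.025):
  T=np.load('T5.npy').copy();T[2,3]+=dz
  c=np.array([px('wrist',u,v,.035,T) for u,v in((62,179),(341,179),(338,308),(94,308))])
  print(dz,c[:,:2],c.mean(0),[round(np.linalg.norm(c[i]-c[i-1]),4) for i in range(4)])
  print('bar',px('wrist',194,188,.073,T),px('wrist',199,300,.073,T))
  print('caps',px('wrist',153,205,.01,T),px('wrist',129,274,.01,T))
E
```

```text
0.01 [[0.2974 0.3817]
 [0.5211 0.3721]
 [0.5206 0.2503]
 [0.2944 0.2597]] [0.4083 0.316  0.035 ] [np.float64(0.1221), np.float64(0.2239), np.float64(0.1218), np.float64(0.2264)]
bar [0.4141 0.3788 0.073 ] [0.4063 0.2904 0.073 ]
caps [0.3551 0.3496 0.01  ] [0.319  0.2798 0.01  ]
0.018 [[0.2913 0.3802]
 [0.5226 0.3703]
 [0.5221 0.2444]
 [0.2883 0.254 ]] [0.4061 0.3122 0.035 ] [np.float64(0.1262), np.float64(0.2315), np.float64(0.1259), np.float64(0.234)]
bar [0.4117 0.3769 0.073 ] [0.4035 0.2849 0.073 ]
caps [0.3514 0.3472 0.01  ] [0.3142 0.2753 0.01  ]
0.025 [[0.286  0.3789]
 [0.524  0.3687]
 [0.5235 0.2392]
 [0.2829 0.2491]] [0.4041 0.309  0.035 ] [np.float64(0.1298), np.float64(0.2382), np.float64(0.1295), np.float64(0.2408)]
bar [0.4095 0.3753 0.073 ] [0.401  0.2801 0.073 ]
caps [0.3482 0.3452 0.01  ] [0.31   0.2714 0.01  ]
```

>>> carry_out(steps=[[[0,0,-0.3],0,-1],[[0,0,-0.55],0,-1],[[0,0,-0.613],0,-1],[[0,0,-0.613],0,-1],[[0,0,-0.613],0,-0.1],[[0,0,-0.613],0,-0.1],[[0,0,-0.613],0,-0.1],[[0,0,-0.3],0,-0.1],[[0,0,0],0,-0.1],[[0,0,0],0,0.6]])

```text
t: 8.45
eef_pos: [0.4783, 0.3497, 0.0966]
eef_rot: [0.002, 0.723, 0.69, 0.008]
contact_force: [1.4, 1.4, 1.1]
finger_gap: 0.603
grasp_force: 0.0
```

>>> carry_out(steps=[[[0.2,-1,0],0,0.6],[[0.2,-1,0],0,0.6],[[0.2,-1,0],0,0.6],[[0.2,-1,0],0,0.6]])

```text
t: 8.85
eef_pos: [0.5031, 0.1912, 0.0888]
eef_rot: [0.001, 0.725, 0.689, -0.0]
contact_force: [0.6, 1.0, -0.3]
finger_gap: 0.797
grasp_force: 0.0
```

>>> carry_out(steps=[[[0.207,-0.9,0],0,0.6],[[0.207,-0.9,0],0,0.6],[[0.207,-0.9,0],0,0.6],[[0.207,-0.9,0],0,0.6],[[0.207,-0.9,0],0,0.6]])

```text
t: 9.35
eef_pos: [0.5337, 0.0608, 0.0887]
eef_rot: [-0.0, 0.724, 0.69, 0.0]
contact_force: [-0.1, -0.5, 0.3]
finger_gap: 0.803
grasp_force: 0.0
```

>>> carry_out(steps=[[[0,0,-0.33],0,0.6],[[0,0,-0.66],0,0.6],[[0,0,-0.66],0,0.6],[[0,0,-0.66],0,0.6],[[0,0,-0.66],0,-1],[[0,0,-0.66],0,-1],[[0,0,-0.66],0,-1],[[0,0,-0.66],0,-1],[[0,0,-0.66],0,-1],[[0,0,-0.66],0,-1]])

```text
t: 10.35
eef_pos: [0.5358, 0.0612, -0.0072]
eef_rot: [0.001, 0.724, 0.69, 0.002]
contact_force: [-1.5, 0.3, 7.6]
finger_gap: 0.259
grasp_force: 58.4
```

>>> carry_out(steps=[[[0,0,0.3],0,-1],[[0,0,0.66],0,-1],[[0,0,0.66],0,-1]])

```text
t: 10.65
eef_pos: [0.5403, 0.0611, 0.0967]
eef_rot: [0.005, 0.724, 0.69, 0.006]
contact_force: [1.3, -0.4, -0.2]
finger_gap: 0.265
grasp_force: 58.9
```

>>> carry_out(steps=[[[-0.2,0.81,0],0,-1],[[-0.2,0.81,0],0,-1],[[-0.2,0.81,0],0,-1]])

```text
t: 10.95
eef_pos: [0.5026, 0.185, 0.0894]
eef_rot: [-0.0, 0.723, 0.691, 0.001]
contact_force: [-0.9, -0.0, -1.2]
finger_gap: 0.268
grasp_force: 59.0
```

>>> carry_out(steps=[[[-0.207,0.81,0],0,-1],[[-0.207,0.81,0],0,-1],[[-0.207,0.81,0],0,-1],[[-0.207,0.81,0],0,-1],[[-0.207,0.81,0],0,-1],[[-0.207,0.81,0],0,-1]])

```text
t: 11.55
eef_pos: [0.4724, 0.3029, 0.0885]
eef_rot: [0.0, 0.724, 0.69, -0.0]
contact_force: [-0.4, -0.3, -1.3]
finger_gap: 0.262
grasp_force: 59.0
```

>>> carry_out(steps=[[[0,0,-0.3],0,-1],[[0,0,-0.55],0,-1],[[0,0,-0.6],0,-1],[[0,0,-0.6],0,-1],[[0,0,-0.6],0,-0.1],[[0,0,-0.6],0,-0.1],[[0,0,-0.6],0,-0.1],[[0,0,-0.3],0,-0.1],[[0,0,0],0,-0.1],[[0,0,0],0,0.6]])

```text
t: 12.55
eef_pos: [0.4783, 0.307, 0.0959]
eef_rot: [0.002, 0.723, 0.69, 0.007]
contact_force: [1.4, -0.2, 1.0]
finger_gap: 0.606
grasp_force: 0.0
```

>>> carry_out(steps=[[[0.1,-0.8,0],0,0.6],[[0.1,-0.8,0],0,0.6],[[0.1,-0.8,0],0,0.6]])

```text
t: 12.85
eef_pos: [0.4871, 0.1809, 0.0886]
eef_rot: [0.0, 0.724, 0.69, -0.0]
contact_force: [-0.2, 0.5, -0.2]
finger_gap: 0.8
grasp_force: 0.0
```

>>> carry_out(steps=[[[0.1,-0.8,0],0,0.6],[[0.1,-0.8,0],0,0.6],[[0.1,-0.8,0],0,0.6]])

```text
t: 13.15
eef_pos: [0.5026, 0.0605, 0.0887]
eef_rot: [0.001, 0.724, 0.689, -0.0]
contact_force: [0.9, 0.4, -0.3]
finger_gap: 0.802
grasp_force: 0.0
```

>>> carry_out(steps=[[[0.093,-0.8,0],0,0.6],[[0.093,-0.8,0],0,0.6],[[0.093,-0.8,0],0,0.6],[[0.093,-0.8,0],0,0.6],[[0.093,-0.8,0],0,0.6]])

```text
t: 13.65
eef_pos: [0.516, -0.0562, 0.0884]
eef_rot: [-0.0, 0.724, 0.69, 0.0]
contact_force: [0.7, -0.2, 0.7]
finger_gap: 0.803
grasp_force: 0.0
```

>>> carry_out(steps=[[[0,0,-0.33],0,0.6],[[0,0,-0.64],0,0.6],[[0,0,-0.64],0,0.6],[[0,0,-0.64],0,0.6],[[0,0,-0.64],0,-1],[[0,0,-0.64],0,-1],[[0,0,-0.64],0,-1],[[0,0,-0.64],0,-1],[[0,0,-0.64],0,-1],[[0,0,-0.64],0,-1]])

```text
t: 14.65
eef_pos: [0.5183, -0.0563, -0.0046]
eef_rot: [0.002, 0.724, 0.69, 0.001]
contact_force: [-2.2, 1.6, 9.5]
finger_gap: 0.257
grasp_force: 58.4
```

>>> carry_out(steps=[[[0,0,0.3],0,-1],[[0,0,0.64],0,-1],[[0,0,0.64],0,-1]])

```text
t: 14.95
eef_pos: [0.5234, -0.0575, 0.0966]
eef_rot: [0.007, 0.724, 0.69, 0.005]
contact_force: [1.1, 0.1, 0.1]
finger_gap: 0.253
grasp_force: 58.9
```

>>> carry_out(steps=[[[0,0,0.2],0,-1],[[-0.36,0.767,0.2],0,-1],[[-0.36,0.767,0.2],0,-1],[[-0.36,0.767,0.2],0,-1],[[-0.36,0.767,0.2],0,-1]])

```text
t: 15.45
eef_pos: [0.46, 0.0615, 0.1185]
eef_rot: [-0.001, 0.722, 0.692, 0.0]
contact_force: [0.4, -1.4, 0.1]
finger_gap: 0.254
grasp_force: 59.0
```

>>> carry_out(steps=[[[-0.36,0.767,0],0,-1],[[-0.36,0.767,0],0,-1],[[-0.36,0.767,0],0,-1]])

```text
t: 15.75
eef_pos: [0.4074, 0.1755, 0.1188]
eef_rot: [-0.0, 0.723, 0.69, 0.001]
contact_force: [-0.0, -0.2, -0.9]
finger_gap: 0.251
grasp_force: 59.1
```

>>> carry_out(steps=[[[-0.353,0.767,0],0,-1],[[-0.353,0.767,0],0,-1],[[-0.353,0.767,0],0,-1],[[-0.353,0.767,0],0,-1],[[-0.353,0.767,0],0,-1],[[-0.353,0.767,0],0,-1]])

```text
t: 16.35
eef_pos: [0.356, 0.2881, 0.1185]
eef_rot: [0.0, 0.724, 0.69, 0.0]
contact_force: [-0.2, 0.1, -1.4]
finger_gap: 0.25
grasp_force: 59.1
```

>>> carry_out(steps=[[[0,0,-0.3],0,-1],[[0,0,-0.6],0,-1],[[0,0,-0.78],0,-1],[[0,0,-0.78],0,-1],[[0,0,-0.78],0,-0.1],[[0,0,-0.78],0,-0.1],[[0,0,-0.78],0,-0.1],[[0,0,-0.4],0,-0.1],[[0,0,0],0,-0.1],[[0,0,0],0,0.6]])

```text
t: 17.35
eef_pos: [0.3591, 0.2916, 0.1245]
eef_rot: [0.001, 0.723, 0.69, 0.005]
contact_force: [1.1, 0.2, 0.4]
finger_gap: 0.607
grasp_force: 0.0
```

>>> carry_out(steps=[[[0.26,-0.937,0],0,0.6],[[0.26,-0.937,0],0,0.6],[[0.26,-0.937,0],0,0.6],[[0.26,-0.937,0],0,0.6]])

```text
t: 17.75
eef_pos: [0.3963, 0.1445, 0.12]
eef_rot: [0.002, 0.726, 0.688, 0.001]
contact_force: [0.1, 0.6, -0.4]
finger_gap: 0.799
grasp_force: 0.0
```

>>> carry_out(steps=[[[0.26,-0.937,0],0,0.6],[[0.26,-0.937,0],0,0.6],[[0.26,-0.937,0],0,0.6],[[0.26,-0.937,0],0,0.6],[[0.26,-0.937,0],0,0.6],[[0.26,-0.937,0],0,0.6]])

```text
t: 18.35
eef_pos: [0.433, 0.0092, 0.1187]
eef_rot: [-0.0, 0.723, 0.691, 0.0]
contact_force: [0.1, 0.4, -0.5]
finger_gap: 0.798
grasp_force: 0.0
```

>>> carry_out(steps=[[[0,0,-0.33],0,0.6],[[0,0,-0.66],0,0.6],[[0,0,-0.84],0,0.6],[[0,0,-0.84],0,0.6],[[0,0,-0.84],0,-1],[[0,0,-0.84],0,-1],[[0,0,-0.84],0,-1],[[0,0,-0.84],0,-1],[[0,0,-0.84],0,-1],[[0,0,-0.84],0,-1]])

```text
t: 19.35
eef_pos: [0.4353, 0.0082, -0.0053]
eef_rot: [0.001, 0.724, 0.69, 0.001]
contact_force: [-1.5, 2.3, 6.3]
finger_gap: 0.254
grasp_force: 58.5
```

>>> carry_out(steps=[[[0,0,0.3],0,-1],[[0,0,0.6],0,-1],[[0,0,0.84],0,-1],[[0,0,0.84],0,-1]])

```text
t: 19.75
eef_pos: [0.4395, 0.0075, 0.1253]
eef_rot: [0.006, 0.723, 0.69, 0.005]
contact_force: [1.2, 0.5, -0.3]
finger_gap: 0.256
grasp_force: 58.9
```

>>> carry_out(steps=[[[-0.173,0.709,0],0,-1],[[-0.173,0.709,0],0,-1],[[-0.173,0.709,0],0,-1]])

```text
t: 20.05
eef_pos: [0.4057, 0.1175, 0.1186]
eef_rot: [-0.001, 0.722, 0.691, 0.001]
contact_force: [-0.1, -1.0, -1.2]
finger_gap: 0.258
grasp_force: 58.9
```

>>> carry_out(steps=[[[-0.173,0.709,0],0,-1],[[-0.173,0.709,0],0,-1],[[-0.173,0.709,0],0,-1]])

```text
t: 20.35
eef_pos: [0.3805, 0.2241, 0.1187]
eef_rot: [-0.0, 0.722, 0.692, 0.001]
contact_force: [-0.0, -1.1, -0.7]
finger_gap: 0.256
grasp_force: 59.0
```

>>> carry_out(steps=[[[-0.174,0.71,0],0,-1],[[-0.174,0.71,0],0,-1],[[-0.174,0.71,0],0,-1],[[-0.174,0.71,0],0,-1],[[-0.174,0.71,0],0,-1],[[-0.174,0.71,0],0,-1]])

```text
t: 20.95
eef_pos: [0.3555, 0.3253, 0.1181]
eef_rot: [0.0, 0.724, 0.69, -0.001]
contact_force: [0.8, -0.7, -0.5]
finger_gap: 0.254
grasp_force: 59.0
```

>>> carry_out(steps=[[[0,0,-0.3],0,-1],[[0,0,-0.6],0,-1],[[0,0,-0.78],0,-1],[[0,0,-0.78],0,-1],[[0,0,-0.78],0,-0.1],[[0,0,-0.78],0,-0.1],[[0,0,-0.78],0,-0.1],[[0,0,-0.4],0,-0.1],[[0,0,0],0,-0.1],[[0,0,0],0,-0.1]])

```text
t: 21.95
eef_pos: [0.3591, 0.3302, 0.1249]
eef_rot: [0.001, 0.723, 0.69, 0.006]
contact_force: [1.4, 0.2, 0.1]
finger_gap: 0.451
grasp_force: 0.0
```

>>> carry_out(steps=[[[0.35,0,0.5],0,0.6],[[0.35,0,0.5],0,0.6],[[0.35,0,0.5],0,0.6],[[0.35,0,0.5],0,0.6],[[0.35,0,0.5],0,0.6]])

```text
t: 22.45
eef_pos: [0.4065, 0.3265, 0.1928]
eef_rot: [-0.0, 0.723, 0.69, -0.001]
contact_force: [-0.0, -0.3, 0.3]
finger_gap: 0.801
grasp_force: 0.0
```

```bash
python3 - <<'E'
from h import *
T=wpose();np.save('T6.npy',T);print(get_state()['eef_pos'],yaw());save('wrist','w6',None,1)
save('top','t6');save('side','s6')
E
```

```text
[0.40646582 0.32653423 0.19279133] 177.32043205031113
```

View pics/w6.png

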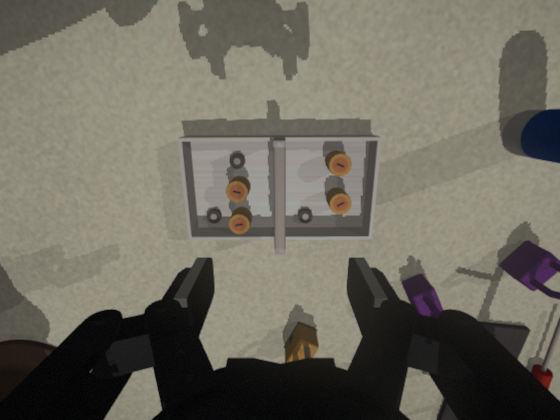

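All four cylinders are in the caddy along with the three caps. The bar runs (279,141)-(281,253), and padlock A is visible at (302,345). Next I measure the bar for the lift.

```bash
python3 - <<'E'
from h import *
np.set_printoptions(precision=4,suppress=True)
T=np.load('T6.npy').copy();T[2,3]+=.003
a,b=px('wrist',279.5,141,.073,T),px('wrist',280.5,254,.073,T);print('bar',a,b,(a+b)/2,np.linalg.norm(a-b))
c=np.array([px('wrist',u,v,.035,T) for u,v in((182,137),(378,136),(372,236),(192,240))]);print(c,c.mean(0))
for u,v in((340,163),(341,202),(238,189),(240,223)):print(px('wrist',u,v,.034,T))
print(get_state()['eef_pos'])
# brass blobs in top
im=cv2.imread('pics/t6_full.png'); h=cv2.cvtColor(im,cv2.COLOR_BGR2HSV)
m=cv2.inRange(h,(5,110,90),(20,255,255)); n,l,st,ce=cv2.connectedComponentsWithStats(cv2.morphologyEx(m,cv2.MORPH_CLOSE,np.ones((5,5))))
for s,b in zip(st,ce):
  if 25<s[4]<400 and s[1]>150: print(s,px('top',*b,.04))
E
```

```text
bar [0.4104 0.3782 0.073 ] [0.4057 0.2573 0.073 ] [0.4081 0.3178 0.073 ] 0.12095329244170495
[[0.3043 0.3839 0.035 ]
 [0.5172 0.375  0.035 ]
 [0.5162 0.2572 0.035 ]
 [0.2984 0.262  0.035 ]] [0.409  0.3195 0.035 ]
[0.4766 0.3473 0.034 ]
[0.4784 0.3015 0.034 ]
[0.3598 0.3227 0.034 ]
[0.3584 0.2809 0.034 ]
[0.4061 0.3265 0.1919]
[357 188  17  14 149] [ 0.6265 -0.2577  0.04  ]
[155 236   9   9  61] [0.4741 0.3412 0.04  ]
[171 236   8   9  59] [0.475  0.2961 0.04  ]
[238 252  18  16 165] [0.4247 0.0846 0.04  ]
[162 277  22   9 127] [0.357  0.2961 0.04  ]
```

>>> carry_out(steps=[[[-0.014,-0.057,-0.3],0,-0.3],[[-0.014,-0.057,-0.6],0,-0.3],[[-0.014,-0.057,-0.6],0,-0.3],[[-0.014,-0.057,-0.6],0,-0.3]])

```text
t: 23.0
eef_pos: [0.4044, 0.318, 0.1025]
eef_rot: [-0.0, 0.723, 0.69, -0.002]
contact_force: [0.5, 0.9, -0.6]
finger_gap: 0.35
grasp_force: 0.0
```

>>> carry_out(steps=[[[0,0,-0.25],0,-0.3],[[0,0,-0.4],0,-0.3],[[0,0,-0.48],0,-0.3],[[0,0,-0.48],0,-0.3],[[0,0,-0.48],0,-0.3]], newtons=110)

```text
t: 23.5
eef_pos: [0.4073, 0.3198, 0.0333]
eef_rot: [0.0, 0.723, 0.69, 0.002]
contact_force: [0.3, -0.8, -0.6]
finger_gap: 0.354
grasp_force: 0.0
```

>>> carry_out(steps=[[[0,0,0],0,-1],[[0,0,0],0,-1],[[0,0,0],0,-1],[[0,0,0],0,-1],[[0,0,0],0,-1],[[0,0,0],0,-1]])

```text
t: 24.1
eef_pos: [0.4066, 0.3197, 0.0337]
eef_rot: [-0.0, 0.724, 0.69, 0.001]
contact_force: [-2.5, -0.0, 5.9]
finger_gap: 0.095
grasp_force: 108.1
```

>>> carry_out(steps=[[[0,0,0.04],0,-1],[[0,0,0.1],0,-1],[[0,0,0.18],0,-1],[[0,0,0.28],0,-1],[[0,0,0.4],0,-1],[[0,0,0.52],0,-1],[[0,0,0.64],0,-1],[[0,0,0.74],0,-1],[[0,0,0.8],0,-1],[[0,0,0.8],0,-1]])

```text
t: 25.1
eef_pos: [0.4068, 0.3193, 0.1533]
eef_rot: [0.0, 0.723, 0.69, 0.002]
contact_force: [-0.7, 0.4, -4.6]
finger_gap: 0.096
grasp_force: 108.0
```

```bash
python3 - <<'E'
from h import *
T=wpose();np.save('T7.npy',T);s=get_state();print(s['eef_pos'],s['finger_gap'],s['contact_force'],s['wrist_torque']);save('side','s7',(100,150,560,420),1.7)
E
```

```text
[0.40678215 0.31931914 0.15330546] 0.09554459987734257 [-0.6948231   0.41845675 -4.63169133] [ 0.07551602 -0.04098436  0.02013603]
```

View pics/s7.png

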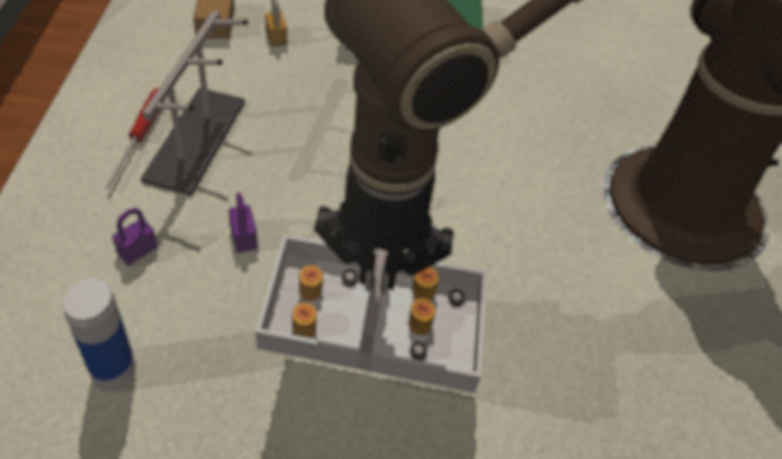

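Level, with everything aboard. I'm carrying it across smoothly.

>>> carry_out(steps=[[[0,-0.03,0],0.005,-1],[[0,-0.09,0],0.01,-1],[[0,-0.18,0],0.015,-1],[[0,-0.28,0],0.02,-1],[[0,-0.4,0],0.026,-1],[[0,-0.52,0],0.026,-1],[[0,-0.64,0],0.026,-1],[[0,-0.76,0],0.026,-1],[[0,-0.88,0],0.026,-1],[[0,-1,0],0.026,-1]])

```text
t: 26.15
eef_pos: [0.4044, 0.1673, 0.1502]
eef_rot: [-0.001, 0.694, 0.72, -0.001]
contact_force: [0.6, 0.5, -6.2]
finger_gap: 0.092
grasp_force: 108.0
```

>>> carry_out(steps=[[[0,-0.11,0],0,-1],[[0,-0.22,0],0,-1],[[0,-0.33,0],0,-1],[[0,-0.44,0],0,-1],[[0,-0.55,0],0,-1],[[0,-0.66,0],0,-1],[[0,-0.77,0],0,-1],[[0,-0.88,0],0,-1],[[0,-1,0],0,-1]])

```text
t: 27.05
eef_pos: [0.4043, 0.0179, 0.1503]
eef_rot: [-0.001, 0.694, 0.72, -0.001]
contact_force: [-0.0, -0.2, -5.8]
finger_gap: 0.094
grasp_force: 108.0
```

>>> carry_out(steps=[[[0,-0.11,0],0,-1],[[0,-0.22,0],0,-1],[[0,-0.33,0],0,-1],[[0,-0.44,0],0,-1],[[0,-0.55,0],0,-1],[[0,-0.66,0],0,-1],[[0,-0.77,0],0,-1],[[0,-0.88,0],0,-1],[[0,-1,0],0,-1]])

```text
t: 27.95
eef_pos: [0.4042, -0.1316, 0.1503]
eef_rot: [-0.001, 0.694, 0.72, -0.001]
contact_force: [-1.3, 0.3, -5.6]
finger_gap: 0.098
grasp_force: 108.0
```

>>> carry_out(steps=[[[0,-0.11,0],0,-1],[[0,-0.22,0],0,-1],[[0,-0.33,0],0,-1],[[0,-0.44,0],0,-1],[[0,-0.55,0],0,-1],[[0,-0.66,0],0,-1],[[0,-0.77,0],0,-1],[[0,-0.87,0],0,-1],[[0,-0.95,0],0,-1],[[0,-1,0],0,-1]])

```text
t: 28.95
eef_pos: [0.4057, -0.2826, 0.1514]
eef_rot: [0.0, 0.695, 0.719, -0.0]
contact_force: [0.0, 0.5, -5.7]
finger_gap: 0.091
grasp_force: 108.0
```

>>> carry_out(steps=[[[0,-0.05,0],0,-1],[[0,-0.1,0],0,-1],[[0,-0.15,0],0,-1],[[0,-0.167,0],0,-1],[[0,-0.167,0],0,-1],[[0,-0.167,0],0,-1]])

```text
t: 29.55
eef_pos: [0.4056, -0.306, 0.1513]
eef_rot: [-0.0, 0.695, 0.719, 0.0]
contact_force: [-0.7, -1.2, -6.1]
finger_gap: 0.096
grasp_force: 108.0
```

```bash
python3 - <<'E'
from h import *
T=wpose();np.save('T8.npy',T);s=get_state();print(s['eef_pos'],yaw(),s['finger_gap']);save('side','s8',(260,60,420,210),4);save('wrist','w8')
a=cv2.imread('pics/s8.png');b=cv2.imread('pics/w8.png');b=cv2.resize(b,(0,0),fx=.5,fy=.5)
E
```

```text
[ 0.40557517 -0.30603179  0.15134856] 1.9928847074322218 0.09603948453944644
```

View pics/w8.png

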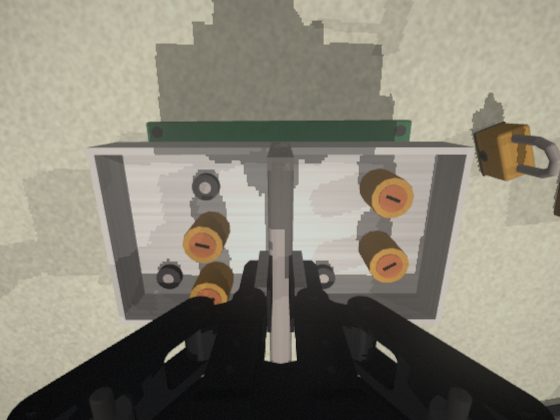

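The caddy is level over the plinth. The plinth's +y top-plate corners are visible at (149,124) and (411,122), and all seven parts are aboard.

```bash
python3 - <<'E'
from h import *
np.set_printoptions(precision=4,suppress=True)
for dz in(0,.003,.006):
  T=np.load('T8.npy').copy();T[2,3]+=dz
  a,b=px('wrist',149,124,.045,T),px('wrist',411,122,.045,T); m=(a+b)/2; print(a,b,np.linalg.norm(a-b),'centre',m+[.075*.04,-.075,0])
E
```

```text
[ 0.2877 -0.2418  0.045 ] [ 0.5229 -0.232   0.045 ] 0.23537362805200507 centre [ 0.4083 -0.3119  0.045 ]
[ 0.2865 -0.2419  0.045 ] [ 0.5241 -0.232   0.045 ] 0.23789916053184362 centre [ 0.4083 -0.312   0.045 ]
[ 0.2852 -0.2421  0.045 ] [ 0.5254 -0.2321  0.045 ] 0.240424693011682 centre [ 0.4083 -0.3121  0.045 ]
```

>>> carry_out(steps=[[[0,-0.027,-0.04],0,-1],[[0,-0.027,-0.1],0,-1],[[0,-0.027,-0.18],0,-1],[[0,-0.027,-0.27],0,-1],[[0,-0.027,-0.35],0,-1],[[0,-0.027,-0.41],0,-1],[[0,-0.027,-0.45],0,-1],[[0,-0.027,-0.48],0,-1],[[0,-0.027,-0.5],0,-1],[[0,-0.027,-0.5],0,-1]])

```text
t: 30.65
eef_pos: [0.4055, -0.3103, 0.0787]
eef_rot: [-0.001, 0.695, 0.719, -0.0]
contact_force: [-5.7, 4.8, 7.1]
finger_gap: 0.091
grasp_force: 109.8
```

>>> carry_out(steps=[[[0,0,0],0,-0.3],[[0,0,0],0,-0.3],[[0,0,0],0,-0.3],[[0,0,0],0,-0.3],[[0,0,0.15],0,-0.3],[[0,0,0.4],0,-0.3],[[0,0,0.7],0,-0.3],[[0,0,0.9],0,-0.3],[[0,0,0.9],0,-0.3]])

```text
t: 31.55
eef_pos: [0.4091, -0.3135, 0.2175]
eef_rot: [0.006, 0.695, 0.719, 0.0]
contact_force: [-0.3, -0.1, 0.9]
finger_gap: 0.347
grasp_force: 0.0
```

>>> carry_out(steps=[[[0,1,0.2],0,0.2],[[0,1,0.2],0,0.2],[[0,1,0.2],0,0.2],[[0,1,0.2],0,0.2],[[0,1,0.2],0,0.2]])

```text
t: 32.05
eef_pos: [0.4057, -0.1595, 0.2411]
eef_rot: [0.0, 0.694, 0.72, -0.0]
contact_force: [-0.0, -0.5, 0.3]
finger_gap: 0.604
grasp_force: 0.0
```

```bash
python3 - <<'E'
from h import *
T=wpose();np.save('T9.npy',T);s=get_state();print(s['eef_pos'],yaw(),s['finger_gap']);save('top','t9');save('wrist','w9')
im=cv2.imread('pics/t9_full.png')
a=cv2.resize(im[180:330,220:430],(0,0),fx=2.6,fy=2.6,interpolation=cv2.INTER_CUBIC); cv2.imwrite('pics/t9c.png',a); print(a.shape)
E
```

```text
[ 0.40566741 -0.15954734  0.24113736] 2.1634742262723066 0.6038944837874618
(390, 546, 3)
```

View pics/t9c.png

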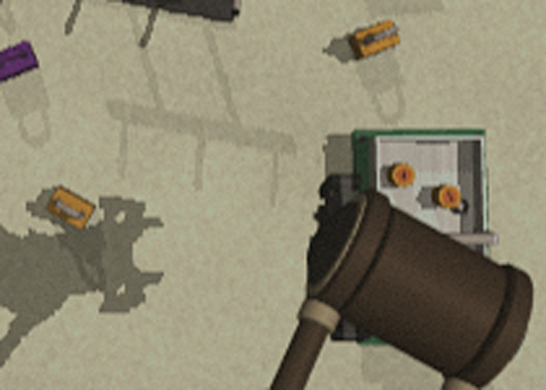

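The caddy sits square on the plinth, with padlock B at crop (376,38) and padlock A at (71,207), both unmoved. My 14 picture views are used up, so from here I work numerically. First I touch the free bench with shut fingers to learn the true tip offset.

>>> carry_out(steps=[[[0,0.25,-1],0,-1],[[0,0.25,-1],0,-1],[[0,0.25,-1],0,-1],[[0,0.25,-1],0,-1],[[0,0.25,-1],0,-1]])

```text
t: 32.65
eef_pos: [0.4045, -0.1235, 0.0903]
eef_rot: [-0.002, 0.695, 0.719, -0.001]
contact_force: [0.4, 0.0, 0.6]
finger_gap: 0.002
grasp_force: 0.0
```

>>> carry_out(steps=[[[0,0,-0.2],0,-1],[[0,0,-0.4],0,-1],[[0,0,-0.55],0,-1],[[0,0,-0.55],0,-1],[[0,0,-0.55],0,-1]])

```text
t: 33.15
eef_pos: [0.4082, -0.1247, 0.011]
eef_rot: [0.002, 0.695, 0.719, 0.001]
contact_force: [0.8, -0.3, -0.0]
finger_gap: -0.001
grasp_force: 0.0
```

>>> carry_out(steps=[[[0,0,-0.06],0,-1],[[0,0,-0.12],0,-1],[[0,0,-0.12],0,-1],[[0,0,-0.12],0,-1]])

```text
t: 33.55
eef_pos: [0.4056, -0.1229, -0.0091]
eef_rot: [-0.0, 0.695, 0.719, -0.0]
contact_force: [0.9, -0.4, -0.1]
finger_gap: 0.0
grasp_force: 0.0
```

>>> carry_out(steps=[[[0,0,-0.02],0,-1],[[0,0,-0.04],0,-1],[[0,0,-0.04],0,-1],[[0,0,-0.04],0,-1]])

```text
t: 33.95
eef_pos: [0.4056, -0.1229, -0.0151]
eef_rot: [-0.0, 0.695, 0.719, -0.0]
contact_force: [0.4, -0.3, 1.4]
finger_gap: -0.002
grasp_force: 0.0
```

>>> carry_out(steps=[[[0,0,-0.02],0,-1],[[0,0,-0.04],0,-1],[[0,0,-0.04],0,-1],[[0,0,-0.04],0,-1]])

```text
t: 34.35
eef_pos: [0.4055, -0.1229, -0.0212]
eef_rot: [-0.0, 0.695, 0.719, -0.0]
contact_force: [-0.5, -0.3, -0.5]
finger_gap: -0.004
grasp_force: 0.0
```

>>> carry_out(steps=[[[0,0,-0.02],0,-1],[[0,0,-0.03],0,-1],[[0,0,-0.03],0,-1],[[0,0,-0.03],0,-1]])

```text
t: 34.75
eef_pos: [0.4056, -0.1229, -0.0256]
eef_rot: [-0.0, 0.695, 0.719, -0.0]
contact_force: [-0.5, 0.7, -0.4]
finger_gap: -0.003
grasp_force: 0.0
```

>>> carry_out(steps=[[[0,0,-0.02],0,-1],[[0,0,-0.03],0,-1],[[0,0,-0.03],0,-1],[[0,0,-0.03],0,-1]])

```text
t: 35.15
eef_pos: [0.4056, -0.1229, -0.0301]
eef_rot: [-0.0, 0.695, 0.719, -0.0]
contact_force: [0.6, -0.4, -0.5]
finger_gap: -0.004
grasp_force: 0.0
```

>>> carry_out(steps=[[[0,0,-0.02],0,-1],[[0,0,-0.03],0,-1],[[0,0,-0.03],0,-1],[[0,0,-0.03],0,-1]])

```text
t: 35.55
eef_pos: [0.4058, -0.123, -0.0305]
eef_rot: [-0.001, 0.695, 0.719, -0.001]
contact_force: [-12.3, 4.3, 46.8]
finger_gap: -0.002
grasp_force: 23.4
```

The shut tips touch the bench at reported z ≈ −0.030, so the true tip height is reported z + 30 mm. For the padlocks I want the tips about 48 mm up at a 38 mm gap, which is reported z ≈ 0.014. Going for padlock B.

>>> carry_out(steps=[[[0,0,0.3],0,-1],[[0,0,0.6],0,-1],[[0,0,0.9],0,-1],[[0,0,0.9],0,-1]])

```text
t: 35.95
eef_pos: [0.4114, -0.1253, 0.1067]
eef_rot: [0.007, 0.695, 0.719, 0.003]
contact_force: [0.1, -0.7, -0.2]
finger_gap: 0.001
grasp_force: 0.0
```

>>> carry_out(steps=[[[0.6,-0.3,0.3],-0.41,0.6],[[0.7,-0.4,0.3],-0.41,0.6],[[0.73,-0.42,0.3],-0.41,0.6],[[0.73,-0.42,0.3],-0.41,0.6],[[0.73,-0.42,0.3],-0.41,0.6],[[0.73,-0.42,0.3],-0.41,0.6],[[0.73,-0.42,0.3],-0.41,0.6],[[0.73,-0.42,0.3],-0.41,0.6],[[0.73,-0.42,0.3],-0.41,0.6],[[0.73,-0.42,0.3],-0.41,0.6]])

```text
t: 36.95
eef_pos: [0.5144, -0.1856, 0.1441]
eef_rot: [-0.001, 0.987, 0.158, -0.001]
contact_force: [-1.1, 0.4, 0.2]
finger_gap: 0.802
grasp_force: 0.0
```

>>> carry_out(steps=[[[0.733,-0.42,0],0,0.6],[[0.733,-0.42,0],0,0.6],[[0.733,-0.42,0],0,0.6],[[0.733,-0.42,0],0,0.6],[[0.733,-0.42,0],0,0.6],[[0.733,-0.42,0],0,0.6]])

```text
t: 37.55
eef_pos: [0.6237, -0.2481, 0.1444]
eef_rot: [-0.001, 0.987, 0.159, -0.001]
contact_force: [-0.6, 0.2, -0.2]
finger_gap: 0.799
grasp_force: 0.0
```

```bash
python3 - <<'E'
from h import *
np.set_printoptions(precision=4,suppress=True)
T=wpose();np.save('T10.npy',T);s=get_state();print(s['eef_pos'],yaw(),s['finger_gap'],s['joint_positions']);save('wrist','w10')
h=cv2.cvtColor(cv2.imread('pics/w10_full.png'),cv2.COLOR_BGR2HSV)
T[2,3]+=.003
m=cv2.inRange(h,(5,110,60),(22,255,255)); m=cv2.morphologyEx(m,cv2.MORPH_OPEN,np.ones((3,3))); n,l,st,ce=cv2.connectedComponentsWithStats(m)
for i in range(1,n):
  if st[i][4]>150:
    r=cv2.minAreaRect(np.argwhere(l==i)[:,::-1].astype(np.float32)); print(st[i],ce[i],r,px('wrist',*ce[i],.04,T))
E
```

```text
[ 0.6237 -0.2481  0.1444] 108.2479622459714 0.7987337262932269 [-0.4435  0.4498  1.559   0.0001  1.1357  0.8088]
[ 303   35  118   93 7874] [359.5149  81.1016] ((360.75201416015625, 81.94868469238281), (106.7393798828125, 76.51737213134766), 11.689369201660156) [ 0.7457 -0.2803  0.04  ]
[266 176  49  29 972] [290.0473 190.2016] ((290.0, 190.0), (28.0, 48.0), 90.0) [ 0.6348 -0.2546  0.04  ]
[251 328  25  34 692] [263.4697 344.7124] ((263.04998779296875, 344.1499938964844), (23.606252670288086, 33.06049728393555), 3.3664605617523193) [ 0.4509 -0.2847  0.04  ]
```

>>> carry_out(steps=[[[0.012,-0.03,-0.2],0,0.6],[[0.012,-0.03,-0.45],0,0.6],[[0.012,-0.03,-0.65],0,0.6],[[0.012,-0.03,-0.75],0,0.6],[[0.012,-0.03,-0.8],0,0.6],[[0.012,-0.03,-0.8],0,0.6],[[0.012,-0.03,-0.8],0,0.6]], newtons=60)

```text
t: 38.3
eef_pos: [0.6283, -0.254, 0.0273]
eef_rot: [0.001, 0.987, 0.158, 0.001]
contact_force: [-0.6, -0.2, 0.7]
finger_gap: 0.799
grasp_force: 0.0
```

```bash
python3 - <<'E'
from h import *
np.set_printoptions(precision=4,suppress=True)
T=wpose();s=get_state();print(s['eef_pos'],s['contact_force']);save('wrist','w11')
im=cv2.imread('pics/w11_full.png');h=cv2.cvtColor(im,cv2.COLOR_BGR2HSV)
m=cv2.inRange(h,(5,110,60),(22,255,255)); m=cv2.morphologyEx(m,cv2.MORPH_OPEN,np.ones((3,3))); n,l,st,ce=cv2.connectedComponentsWithStats(m)
for i in range(1,n):
  if st[i][4]>150: print(st[i],ce[i],px('wrist',*ce[i],.04,T))
i=[k for k in range(1,n) if 200<ce[k][0]<360 and 150<ce[k][1]<320]
if i:
  k=max(i,key=lambda k:st[k][4]); q=l==k
  for y in range(st[k][1],st[k][1]+st[k][3],6): x=np.where(q[y])[0]; print(y,x.min(),x.max(),len(x))
for y in range(180,330,10): print(y,' '.join(f'{v:3d}' for v in h[y,200:360:8,2]),'|',' '.join(f'{v:3d}' for v in h[y,200:360:8,1]))
E
```

```text
[ 0.6283 -0.254   0.0273] [-0.5514 -0.1853  0.6757]
[  304     0   215   145 24045] [407.7163  64.8827] [ 0.7454 -0.2815  0.04  ]
[ 244  211   82   65 3916] [283.9441 240.7227] [ 0.6378 -0.2535  0.04  ]
211 307 314 8
217 250 317 68
223 248 320 73
229 246 322 77
235 244 322 79
241 244 323 80
247 245 323 69
253 246 323 52
259 247 324 49
265 248 325 47
271 265 306 42
180 164 163 157 161 161 162 162 164 166 165 161 163 150 151 148 150 151 153 149 147 |  36  34  36  36  35  35  35  36  35  36  36  36  36  35  36  36  35  35  36  35
190 110 139 164 141 163 164 165 160 160 156 160 160 151 145 154 148 148 146 145 153 |  35  35  37  36  36  37  36  37  37  36  37  35  35  37  36  36  34  35  35  35
200 106 113 110 106 110 106 111 103 109 111 113 163 163 158 166 168 151 162 151 148 |  34  36  32  36  35  36  37  35  35  39  36  36  36  36  37  35  35  38  35  36
210 109 105 110 107 106 104 109 106 107 103 102  85  61  60  75 160 166 164 160 160 |  37  36  35  36  36  37  37  38  38  37  45  48  54  64  99  35  37  36  37  35
220 103 109 109 104 108 106  70  79  78  80  81  81  82  80  80 129 1
[... 1056 characters left out ...]
  38  36  40  36  38  36  35  35  40
290  26  29 159 163 163 165 165  77  88  86  85  86  88  90  90 158 159 165 163  43 |  49  35  35  34  36  36  36  33  32  33  36  36  35  34  34  36  35  34  36  36
300  24  26 158 154 166 159 157 154 115  82 118  91  95 146 161 162 165 157 157  41 |  43  39  34  35  35  35  36  35  35  31  30  34  35  38  35  35  36  37  36  44
310  22  97 161 161 156 161 165 152 147 161 160 161 161 148 166 158 152 164 162 141 |  12  37  36  36  34  36  32  35  35  36  35  35  36  36  37  36  35  36  35  36
320  18 163 155 155 144 165 164 159 144 160 164 162 150 146 161 159 152 151 163 159 |  43  34  35  35  35  36  36  35  35  33  36  36  36  35  35  35  37  35  36  35
```

Rows and columns agree: the shackle's legs (columns 260 and 311, row about 281 at tip height) lie between the pads (213 to 348). Closing.

>>> carry_out(steps=[[[0,0,-0.045],0,0.6],[[0,0,-0.08],0,0.6],[[0,0,-0.08],0,0.6],[[0,0,-0.08],0,-1],[[0,0,-0.08],0,-1],[[0,0,-0.08],0,-1],[[0,0,-0.08],0,-1],[[0,0,-0.08],0,-1]])

```text
t: 39.15
eef_pos: [0.6278, -0.2541, 0.0142]
eef_rot: [0.001, 0.987, 0.158, 0.001]
contact_force: [0.8, -2.3, 1.5]
finger_gap: 0.413
grasp_force: 59.7
```

>>> carry_out(steps=[[[0,0,0.1],0,-1],[[0,0,0.3],0,-1],[[0,0,0.6],0,-1],[[0,0,0.92],0,-1],[[0,0,0.92],0,-1],[[0,0,0.92],0,-1]])

```text
t: 39.75
eef_pos: [0.6275, -0.2534, 0.1536]
eef_rot: [0.001, 0.987, 0.158, 0.001]
contact_force: [0.8, -0.5, -4.0]
finger_gap: 0.413
grasp_force: 60.5
```

>>> carry_out(steps=[[[-0.2,0.1,0],-0.05,-1],[[-0.27,0.3,0],-0.1,-1],[[-0.27,0.5,-0.18],-0.153,-1],[[-0.27,0.7,-0.18],-0.153,-1],[[-0.27,0.9,-0.18],-0.153,-1],[[-0.27,0.9,-0.18],-0.153,-1]])

```text
t: 40.35
eef_pos: [0.5825, -0.1136, 0.1206]
eef_rot: [-0.002, 0.997, -0.08, -0.005]
contact_force: [-0.2, 0.3, -2.4]
finger_gap: 0.42
grasp_force: 60.8
```

>>> carry_out(steps=[[[0,0.1,0],0,-1],[[0,0.2,0],0,-1],[[0.01,0.277,0],0,-1],[[0.01,0.277,0],0,-1],[[0.01,0.277,0],0,-1],[[0.01,0.277,0],0,-1]])

```text
t: 40.95
eef_pos: [0.5881, -0.0774, 0.1247]
eef_rot: [0.0, 0.997, -0.082, 0.0]
contact_force: [0.0, 0.6, -1.7]
finger_gap: 0.416
grasp_force: 60.8
```

```bash
python3 - <<'E'
from h import *
np.set_printoptions(precision=4,suppress=True)
T=wpose();np.save('T12.npy',T);s=get_state();print(s['eef_pos'],yaw(),s['contact_force'],s['finger_gap']);save('wrist','w12');save('side','s12');save('top','t12')
c=calibration('wrist');M=np.array(c['mtx'])
def pr(p): q=M@(np.linalg.inv(T)@[*p,1])[:3]; return q[:2]/q[2]
d=np.array([.987,-.162,0])
print('tip',pr([.631,-.083,.172]),'root',pr([.631+.057*.987,-.083-.057*.162,.157]))
print('side: eye',proj('side',s['eef_pos']+[0,0,.044]),'tip',proj('side',[.631,-.083,.172]))
im=cv2.cvtColor(cv2.imread('pics/w12_full.png'),cv2.COLOR_BGR2GRAY)
for y in range(40,230,10): print(y,' '.join(f'{v:3d}' for v in im[y,200:380:6]))
E
```

```text
[ 0.5881 -0.0774  0.1247] 80.63771296104811 [ 0.0145  0.5518 -1.7267] 0.4156575084385148
tip [278.8799 201.7475] root [278.6582  63.9969]
side: eye [261.8344 165.8075] tip [244.6346 161.3323]
40  71  71  70  72  71  72  73  72  73  73  73  73  73  73  74 181 172 181 179 175 178 181 179 183 175 172 180 180 180 178
50 146 146 145 146 147 147 148 148 148 148 149 149 149 149 149 151 151 151 152 152 148 173 177 179 174 180 181 177 177 176
60 146 145 145 146 145 146 147 147 146 148 147 148 149 149 150 150 151 151 153 152 146 181 179 181 172 181 177 174 177 181
70 144 146 146 146 146 147 148 148 147 149 148 149 149 149 150 151 151 151 151 152 140 178 177 177 181 176 174 180 177 175
80  62  77  79  84  70  70  69  70  68  70  70 111 148 137  72 164 176 176 178 187 183 184 177 181 181 184 183 182 180 173
90  68  69  62  68  75  79  71  70  72  71  73 109 149 138  76 167 176 173 177 177 179 178 187 188 185 178 174 182 178 184
100  49  50  51  63  68  64  66  71  71  71  74 111 149 139  75 168 181 178 188 184 181 181 184 180 177 182 184 180 181 182
110  68  70  69  68  71  70  67  67  73  72  7
[... 741 characters left out ...]
 181 111 154 144 184 179 179 184 184 172 175 182 175 185 179 183 176 181 176 184
180 180 175 179 178 181 179 176 180 179 182 181 111 153 144 179 174 180 173 171 177 179 183 184 179 183 183 182 173 175 182
190 179 177 172 172 181 179 172 175 175 185 168  54  56  56 163 179 176 176 177 185 175 179 184 174 180 177 180 182 177 186
200 170 148 144 146 119 120 118 122 175 179 177 135  52  52 163 160 178 175 176 179 179 179 186 181 175 179 178 178 177 173
210 117 107 106 119 113 119 119 121 116 177 172 181 173 170 173 168 161 172 173 178 177 179 180 183 178 177 175 174 174 179
220 119 114 106 107 119 117 118  94  60  60  69  78  78  80  81  82  82  82  74  80 177 178 178 183 179 180 175 178 178 180
```

The peg shows clearly: columns 264 to 281, tip at row 197, parallel to the tool's travel. I'll compare its column with the centre of the held shackle.

```bash
python3 - <<'E'
from h import *
im=cv2.cvtColor(cv2.imread('pics/w12_full.png'),cv2.COLOR_BGR2GRAY); h=cv2.cvtColor(cv2.imread('pics/w12_full.png'),cv2.COLOR_BGR2HSV)
for y in range(206,345,6): print(y,' '.join(f'{v:3d}' for v in im[y,216:352:4]))
print('sat');
for y in range(206,345,12): print(y,' '.join(f'{v:3d}' for v in h[y,216:352:4,1]))
E
```

```text
206 120 120 120 119 121 119 120 116 143 180 177 173 176 171 169 175 183 171 168 165 161 174 174 176 171 178 181 183 188 183 181 178 175 171
212 115 117 112 116 118 119 118 122 154 178 172 173 178 187 177 170 177 172 171 163 160 179 174 154 146 158 176 178 174 175 175 178 180 182
218 109 120 122 121 115 119 117 117 135 153 136 113  85  56  61  67  72  77  80  78  80  81  82  76  75 105 177 174 181 176 178 180 180 182
224 105 103 121 117 115 113 111  75  79  78  79  79  80  81  79  81  81  80  83  81  81  78  74  72  74  89 168 175 174 174 175 176 171 172
230 101 105 105 144 161 178 145  79  79  80  80  78  78  78  76  77  77  79  79  80  74  70  71  72  81  83 141 181 178 174 174 175 181 178
236 116 105 104 108 173 179  76  77  77  77  77  76  77  78  77  79  80  83  85  91  84  89 112 118 122 127 115 177 175 179 179 179 176 172
242 115 117 123 167 169 114  93  98 103 108 113 117 119 122 124 124 126 127 128 128 129 128 131 132 133 132 125 173 176 177 171 172 173 173
248 165 157 166 164 160  91 108 127 128 128 129 129 128 131 131 129 131 129 129 130 129 117 100 128 107  86 121 165 168 
[... 3243 characters left out ...]

290  25  22  18  22  22  27  40  36  38  32  32  32  34  30  33  36  37  33  35  36  35  38  33  34  31  36  42  47  28  21  22  29  40  35
302  38  26  34  24  27  32  44  33  31  26  32  30  33  31  32  34  33  33  32  33  33  33  30  30  35  37  45  44  30  30  32  31  36  24
314  20  10   0   9  20  33  64  36  35  33  29  30  30  32  32  33  31  31  31  32  31  32  35  34  30  31  47  32  34  32  34  27  28  14
326  20  20  20  20  31  44  34  34  34  34  36  34  34  33  33  35  30  28  34  35  29  28  36  34  32  35  35  30  33  28  28  28  34  15
338   0  27  22  11  34  36  34  33  36  35  36  35  36  34  30  33  34  31  35  35  34  37  34  33  35  35  33  36  28  20  28  31  15  23
```

Shackle opening centre is at column 281 and the peg at 272. At about 0.14 m depth that is 4 mm towards +y. I correct it and slide in.

>>> carry_out(steps=[[[0.004,0.026,0],0,-1],[[0.004,0.026,0],0,-1],[[0.06,0.017,0],0,-1],[[0.12,0.007,0],0,-1],[[0.18,-0.003,0],0,-1],[[0.24,-0.013,0],0,-1],[[0.24,-0.013,0],0,-1],[[0.24,-0.013,0],0,-1]])

```text
t: 41.9
eef_pos: [0.624, -0.0789, 0.1242]
eef_rot: [-0.0, 0.997, -0.081, -0.0]
contact_force: [-0.6, 0.6, -3.1]
finger_gap: 0.417
grasp_force: 60.8
```

>>> carry_out(steps=[[[0.05,-0.008,0],0,-1],[[0.1,-0.016,0],0,-1],[[0.15,-0.024,0],0,-1],[[0.218,-0.036,0],0,-1],[[0.218,-0.036,0],0,-1],[[0.218,-0.036,0],0,-1]])

```text
t: 42.5
eef_pos: [0.6569, -0.0843, 0.1244]
eef_rot: [-0.0, 0.997, -0.081, -0.0]
contact_force: [0.3, -0.0, -2.0]
finger_gap: 0.415
grasp_force: 60.9
```

```bash
python3 - <<'E'
from h import *
s=get_state();print(s['eef_pos'],s['contact_force'],s['wrist_torque'],yaw());save('wrist','w13')
im=cv2.cvtColor(cv2.imread('pics/w13_full.png'),cv2.COLOR_BGR2GRAY)
for y in list(range(100,250,16))+list(range(250,318,6)): print(y,' '.join(f'{v:3d}' for v in im[y,236:328:4]))
E
```

```text
[ 0.65686196 -0.08432648  0.12435201] [ 0.33846977 -0.02242747 -2.01161942] [ 0.0221977   0.02078216 -0.0145685 ] 80.65464030184576
100 171 179 173 171 175 180 178 177 193 197 189 189 194 194 192 196 185 186 192 194 190 199 204
116 193 189 191 194 196 190 186 192 196 189 196 195 197 196 199 193 195 199 197 197 196 192 196
132  79  79  78  80  80  81  81  82  82  83  82  83  84  86 119 196 190 190 196 194 195 198 196
148  74  74  75  74  76  75  77  76  78  78  78  80  81  81 130 195 192 201 200 188 196 197 194
164  94  76  74  72  73  74  74  75  76  77  76  77  79  80 138 183 191 190 189 190 192 190 200
180  69  67  66  68  72  71  72  72  73  74  76  76  76  77 134 177 192 194 191 192 191 196 194
196  71  72  71  67  66  66  71  71  73  74  74  74  75  77 153 184 194 199 186 198 195 193 191
212 137 138 137 137 135 137 137 137 139 138 137 139 139 140 140 141 140 142 142 144 141 142 146
228 153 153 153 153 152 152 153 152 153 152 152 152 152 153 153 154 154 154 153 155 154 154 157
244  81 105 108 111 113 116 126 118  80  81 103 143 174 142 128 129 129 130 141 136 117 125 193
250  82 
[... 443 characters left out ...]
  84  77  83  81  73  42  52
280  39  37  50  69  71  70  82  84  84  92  93 103 103  86  83  83  84  77  82  83  78  41  43
286  36  35  68  68  71  67  80  80  93 116  92 102 103  86 188 182 182  75  81  83  81  41  40
292  40  35  70  69  78  64 185 190 186 181  91 102 101  86 187 187 113  81  83  80  78  44  41
298  33  31  71  69  82  75  79 173 178 178  92 102 107  92  80  86  90  92  88  81  71  39  40
304  33  31  65  76  95  93  92  92  90  89  86  87  91  93  94  95  96  98  96  83 152  40  41
310  33  30 172  80 102 102  99 101  99  98  99  99  97  97  98  98  98  94  90 173 166  38  39
316  30  31 186 175 121  91  97 100 103 104 104 104  97  94  90 127 187 183 190 191 178  39  42
```

The peg is threaded: it fills columns 276-290 inside the opening 260-303 and passes under the crown. Lowering onto it.

>>> carry_out(steps=[[[0,0,-0.04],0,-1],[[0,0,-0.08],0,-1],[[0,0,-0.1],0,-1],[[0,0,-0.1],0,-1],[[0,0,-0.1],0,-1]])

```text
t: 43.05
eef_pos: [0.6565, -0.0842, 0.1092]
eef_rot: [-0.0, 0.997, -0.081, -0.0]
contact_force: [-0.0, 0.9, -2.1]
finger_gap: 0.416
grasp_force: 60.9
```

>>> carry_out(steps=[[[0,0,-0.01],0,-1],[[0,0,-0.02],0,-1],[[0,0,-0.02],0,-1],[[0,0,-0.02],0,-1]])

```text
t: 43.45
eef_pos: [0.6571, -0.0843, 0.107]
eef_rot: [0.0, 0.997, -0.081, 0.0]
contact_force: [0.6, 0.5, -1.6]
finger_gap: 0.419
grasp_force: 61.1
```

>>> carry_out(steps=[[[0,0,-0.01],0,-1],[[0,0,-0.02],0,-1],[[0,0,-0.02],0,-1],[[0,0,-0.02],0,-1]])

```text
t: 43.85
eef_pos: [0.6584, -0.085, 0.1061]
eef_rot: [0.001, 0.997, -0.081, 0.002]
contact_force: [-0.9, -1.7, 5.6]
finger_gap: 0.414
grasp_force: 61.7
```

>>> carry_out(steps=[[[0,0,-0.01],0,-1],[[0,0,-0.02],0,-1],[[0,0,-0.02],0,-1],[[0,0,-0.02],0,-1]])

```text
t: 44.25
eef_pos: [0.6595, -0.0854, 0.1056]
eef_rot: [0.001, 0.997, -0.081, 0.003]
contact_force: [-3.0, -0.5, 13.4]
finger_gap: 0.416
grasp_force: 62.5
```

>>> carry_out(steps=[[[0,0,0.03],0,-1],[[0,0,0.03],0,0.1],[[0,0,0.03],0,0.4],[[0,0,0.03],0,0.4],[[0,0,0.03],0,0.4],[[0,0,0.1],0,0.4],[[0,0,0.2],0,0.4],[[0,0,0.4],0,0.4],[[0,0,0.7],0,0.4],[[0,0,0.7],0,0.4]])

```text
t: 45.25
eef_pos: [0.6626, -0.0854, 0.2159]
eef_rot: [0.001, 0.997, -0.081, 0.008]
contact_force: [1.2, -1.1, 0.5]
finger_gap: 0.698
grasp_force: 0.0
```

```bash
cat >> h.py <<'E'
def dump(f,rows,c0,c1,st): 
    im=cv2.cvtColor(cv2.imread(f'pics/{f}_full.png'),cv2.COLOR_BGR2GRAY)
    for y in rows: print(y,' '.join(f'{v:3d}' for v in im[y,c0:c1:st]))
def brass(f,n,z,T=None,amin=100,box=(0,0,560,420)):
    h=cv2.cvtColor(cv2.imread(f'pics/{f}_full.png'),cv2.COLOR_BGR2HSV)
    m=cv2.inRange(h,(5,110,60),(22,255,255)); m=cv2.morphologyEx(m,cv2.MORPH_CLOSE,np.ones((3,3))); k,l,st,ce=cv2.connectedComponentsWithStats(m)
    for i in range(1,k):
        if st[i][4]>amin and box[0]<ce[i][0]<box[2] and box[1]<ce[i][1]<box[3]:
            r=cv2.minAreaRect(np.argwhere(l==i)[:,::-1].astype(np.float32)); print(st[i],ce[i].round(1),'ang',round(r[2],1),[round(a,1) for a in r[1]],px(n,*ce[i],z,T).round(4))
E
python3 - <<'E'
from h import *
s=get_state();print(s['eef_pos'],s['finger_gap']);T=wpose();save('wrist','w14');save('side','s14');save('top','t14')
print('wrist');brass('w14','wrist',.13,T,200)
print('side');brass('s14','side',.13,None,40,(180,100,420,400))
print('top');brass('t14','top',.04,None,30,(130,150,420,330))
print('expected lock body centre side', proj('side',[.657,-.087,.112]))
E
```

```text
[ 0.66258782 -0.08535159  0.21586047] 0.6978700395054345
wrist
[ 402   44   89   80 4763] [447.   83.9] ang 72.6 [56.0, 94.3] [ 0.743  -0.2343  0.13  ]
[255 195  22  28 438] [266.7 205.7] ang 90.0 [27.0, 21.0] [ 0.6658 -0.0727  0.13  ]
[287 195  22  29 393] [297.2 205.9] ang 90.0 [28.0, 21.0] [ 0.6611 -0.0999  0.13  ]
[441 295  32  28 421] [457.3 306.6] ang 34.2 [35.2, 15.3] [ 0.53   -0.2438  0.13  ]
[479 304  35  30 647] [496.5 318.3] ang 45.0 [36.8, 19.8] [ 0.5093 -0.2836  0.13  ]
side
[314 139  18  17 132] [323.9 147.1] ang 42.0 [10.5, 20.6] [ 0.4528 -0.2283  0.13  ]
[355 138   9  21 150] [359.2 147.2] ang 90.0 [20.0, 8.0] [ 0.3612 -0.2438  0.13  ]
[215 142  22  24 312] [225.  151.2] ang 5.2 [20.3, 23.4] [ 0.7046 -0.167   0.13  ]
[225 166  19  24 250] [235.6 178. ] ang 90.0 [23.0, 18.0] [ 0.6522 -0.0674  0.13  ]
[310 256  20  26 311] [319.3 269.1] ang 37.9 [15.9, 24.2] [0.4214 0.1766 0.13  ]
top
[364 146  25  23 415] [377.3 157.4] ang 83.7 [21.1, 24.7] [ 0.7389 -0.2948  0.04  ]
[298 168  22  17 137] [308.2 179. ] ang 26.6 [22.4, 13.0] [ 0.6672 -0.0895  0.04  ]
[315 205   9  11  32
[... 248 characters left out ...]
9] [391.2 255.2] ang 90.0 [8.0, 10.0] [ 0.4491 -0.339   0.04  ]
[238 252  18  16 152] [246.6 259.5] ang 31.0 [16.1, 10.3] [0.4248 0.0847 0.04  ]
[317 278  16  30 182] [324.5 290.3] ang 80.0 [28.4, 14.3] [ 0.3419 -0.1446  0.04  ]
[380 283  26  10 168] [392.7 287.5] ang 0.0 [25.0, 9.0] [ 0.3553 -0.3442  0.04  ]
[302 287  17   7  42] [311.2 290.1] ang 15.9 [16.2, 5.5] [ 0.3415 -0.1058  0.04  ]
[304 313   8  16  38] [307.  320.7] ang 73.3 [16.1, 5.8] [ 0.2537 -0.0958  0.04  ]
[294 318   9   9  32] [298.7 322.1] ang 33.7 [9.7, 4.7] [ 0.2492 -0.0719  0.04  ]
[317 325  13  10  43] [323.7 329.4] ang 70.0 [5.7, 13.3] [ 0.2302 -0.1448  0.04  ]
expected lock body centre side [236.06898186 178.20249026]
```

Padlock B hangs: the side-view blob at (235.6,178) matches the expected (236,178). Now padlock A, which hasn't moved.

>>> carry_out(steps=[[[-1,0.3,0],0,0.6],[[-1,0.3,0],0,0.6],[[-1,0.3,0],0,0.6],[[-1,0.3,0],0,0.6],[[-1,0.3,0],0,0.6]])

```text
t: 45.9
eef_pos: [0.5041, -0.0386, 0.2041]
eef_rot: [-0.0, 0.997, -0.081, -0.001]
contact_force: [0.7, 0.2, 0.6]
finger_gap: 0.799
grasp_force: 0.0
```

>>> carry_out(steps=[[[-0.54,0.825,-0.4],-0.1,0.6],[[-0.54,0.825,-0.4],-0.1,0.6],[[-0.54,0.825,-0.4],-0.1,0.6],[[-0.54,0.825,-0.4],-0.1,0.6],[[-0.54,0.825,-0.4],-0.1,0.6],[[-0.54,0.825,-0.4],-0.1,0.6],[[-0.54,0.825,-0.4],-0.1,0.6],[[-0.54,0.825,-0.4],-0.1,0.6]])

```text
t: 46.7
eef_pos: [0.4275, 0.0836, 0.1464]
eef_rot: [-0.0, 0.971, -0.237, 0.001]
contact_force: [0.8, -0.1, 0.1]
finger_gap: 0.801
grasp_force: 0.0
```

```bash
python3 - <<'E'
from h import *
s=get_state();print(s['eef_pos'],yaw(),s['finger_gap']);T=wpose();save('wrist','w15');brass('w15','wrist',.04,T,200)
h=cv2.cvtColor(cv2.imread('pics/w15_full.png'),cv2.COLOR_BGR2HSV)
dump('w15',range(160,260,6),230,334,4)
E
```

```text
[0.42753782 0.08362636 0.14635815] 62.55817496898052 0.8007448573390757
[ 255  181   48   34 1198] [278.8 194.1] ang 0.0 [47.0, 33.0] [0.4332 0.0841 0.04  ]
160 145 145 149 145 139 139 145 144 140 142 139 146 147 144 145 140 140 139 139 143 139 140 142 141 142 142
166 151 145 145 139 141 136 140 146 142 146 140 142 145 138 144 146 144 139 142 145 145 139 145 144 142 148
172 146 147 140 145 144 139 144 147 145 142 146 137 144 141 145 146 142 147 144 143 142 141 141 143 143 143
178 147 144 145 145 143 143 140 122 119 122 122 126 126 121 130 130 135 138 139 141 146 146 143 143 141 142
184 146 146 142 146 142 138  97  69  70  70  70  70  70  70  70  70  71  71 106 137 137 137 143 148 142 144
190 143 142 138 137  95  97  86 104 105 104 105 103 105 105 105 105 105 105  97 131 132 142 140 148 146 139
196 143 140 142 135  97 102  92 101 100 101 101 100 101 101 101 102 102 103  93 135 133 133 140 142 142 141
202 139 141 137 140  97  96  89  72  75  74 103 103 104 103 104  69  75  81  93 132 127 132 133 133 150 146
208 140 142 137  92  94  95  87  73  79  77  97  96  86  75  73  71  79  88  94
[... 192 characters left out ...]
 115 118 127 133 132 128 130 134 133 131 131 130 143
226 139 141 137 144 141 143 135 138 147 145 143 146 143 141 131 127 130 125 132 131 130 134 135 130 132 136
232 138 142 133  92  95 143 137 143 148 146 145 140 141 141 145 142 142 141 137 133 130 136 139 135 143 138
238 110  94  96  94  97 132 143 139 141 135 146 142 141 140 143 142 138 143 140 147 140 131 133 140 143 142
244  94  91  91  96  93 115 145 142 140 143 142 141 140 138 142 144 144 143 145 144 147 151 140 132 138 132
250  93  95  95  96  93 101 139 146 144 144 146 142 141 146 148 148 142 145 142 139 137 147 144 148 146 140
256  92  95  96  89  92  94 145 149 139 140 142 144 137 142 148 146 144 144 148 144 146 145 149 141 144 141
```

>>> carry_out(steps=[[[0,0,-0.2],0,0.6],[[0,0,-0.45],0,0.6],[[0,0,-0.65],0,0.6],[[0,0,-0.78],0,0.6],[[0,0,-0.85],0,0.6],[[0,0,-0.88],0,0.6],[[0,0,-0.88],0,0.6],[[0,0,-0.88],0,0.6]])

```text
t: 47.55
eef_pos: [0.427, 0.0845, 0.0145]
eef_rot: [-0.0, 0.972, -0.236, 0.001]
contact_force: [0.2, 1.3, 0.2]
finger_gap: 0.802
grasp_force: 0.0
```

>>> carry_out(steps=[[[0,0,0],0,-1],[[0,0,0],0,-1],[[0,0,0],0,-1],[[0,0,0],0,-1],[[0,0,0],0,-1],[[0,0,0],0,-1]])

```text
t: 48.15
eef_pos: [0.4268, 0.0848, 0.0146]
eef_rot: [-0.0, 0.972, -0.236, 0.001]
contact_force: [0.0, 0.8, 6.7]
finger_gap: 0.42
grasp_force: 59.2
```

>>> carry_out(steps=[[[0,0,0.1],0,-1],[[0,0,0.3],0,-1],[[0,0,0.6],0,-1],[[0,0,0.74],0,-1],[[0,0,0.74],0,-1],[[0,0,0.74],0,-1]])

```text
t: 48.75
eef_pos: [0.4249, 0.0844, 0.1238]
eef_rot: [0.0, 0.972, -0.236, -0.0]
contact_force: [-0.6, -0.1, -2.7]
finger_gap: 0.42
grasp_force: 60.6
```

>>> carry_out(steps=[[[0.2,0.02,0],0.03,-1],[[0.45,0.05,0],0.06,-1],[[0.7,0.07,0],0.1,-1],[[0.9,0.09,0],0.1,-1],[[0.9,0.09,0],0.1,-1]])

```text
t: 49.25
eef_pos: [0.563, 0.098, 0.1217]
eef_rot: [0.0, 0.997, -0.082, -0.0]
contact_force: [0.4, -0.0, -2.0]
finger_gap: 0.421
grasp_force: 60.6
```

>>> carry_out(steps=[[[0.15,0.02,0],0,-1],[[0.3,0.04,0],0,-1],[[0.4,0.044,0],0,-1],[[0.4,0.044,0],0,-1],[[0.4,0.044,0],0,-1],[[0.4,0.044,0],0,-1]])

```text
t: 49.85
eef_pos: [0.6182, 0.1044, 0.1228]
eef_rot: [0.0, 0.997, -0.081, -0.002]
contact_force: [-0.1, 0.6, -2.1]
finger_gap: 0.416
grasp_force: 60.5
```

```bash
python3 - <<'E'
from h import *
s=get_state();print(s['eef_pos'],yaw(),s['contact_force'],s['finger_gap']);save('wrist','w16')
dump('w16',list(range(60,215,12))+[284,288,292,296],240,324,3)
E
```

```text
[0.61816298 0.10441825 0.12282192] 80.65712001337569 [-0.09397352  0.59990265 -2.10884738] 0.4161601883118557
60 150 149 150 150 149 149 149 148 147 148 148 147 147 147 147 147 147 146 147 146 146 146 146 146 146 145 146 145
72 145 144 144 143 144 143 142 144 143 141 142 141 141 140 140 140 139 140 140 139 140 139 139 137 139 138 138 139
84 183 184 190 192 188 189 184 190 193 168 100  81 113 136 153 160 147 124  78  78  77  77  77  78  77  76  75  76
96 184 188 190 183 184 188 187 188 185 124 112  82 115 136 153 162 148 125  78  69  61  58  60  57  56  58  56  55
108 184 191 190 187 190 192 188 179 181 120 109  71 113 137 155 164 149 126  66  72  79  79  78  78  75  77  76  78
120 130 132 131 128 129 129 126 128 124 122 111  71 115 138 155 166 150 127  63  62  61  61  62  60  59  61  58  58
132 189 188 188 188 191 190 192 187 185 128 116  83 116 138 157 169 151 127  65  62  66  78  78  77  77  76  76  75
144 189 182 183 192 188 190 187 186 188 191 188 171 115 139 158 172 153 127 175 175 187 180 178 168 185 187 185 172
156 185 189 183 186 193 187 183 184 186 187 189 175 116 140 158 17
[... 277 characters left out ...]
 187
192 188 194 189 184 182 182 187 194 188 189 188 140  58  61  61  62  61  61 188 184 185 191 190 188 196 197 193 193
204 123 100 126 185 181 187 191 191 186 187 189 187 181 102  56  58 140 184 182 179 182 191 190 187 189 185 187 186
284  28  44  65  64  65  67  81  78  79  79  79  83  90  90  89  89  90  88  89  89  88  75  79  81  78  74  41  39
288  29  62  66  65  63  64  84  88  91  91  91  90  94  93  93  93  95  96  95  93  94  84  76  79  79  78  59  40
292  29  67  67  67  65  63 166 167 176 181 189 178 171 177 178 169 185 193 196 190 187 163  75  79  79  79  70  38
296  27  68  69  67  75  75  63 179 168 168 171 174 170 174 171 190 193 188 189 190 186  70  78  80  79  77  76  37
```

Peg centre is at column 283, opening centre at 280, so it is aligned within 2 mm. Sliding in.

>>> carry_out(steps=[[[0,-0.01,0],0,-1],[[0.06,-0.02,0],0,-1],[[0.12,-0.03,0],0,-1],[[0.18,-0.04,0],0,-1],[[0.24,-0.049,0],0,-1],[[0.24,-0.049,0],0,-1],[[0.24,-0.049,0],0,-1]])

```text
t: 50.6
eef_pos: [0.6568, 0.0971, 0.1242]
eef_rot: [0.0, 0.997, -0.082, -0.0]
contact_force: [-0.5, -0.1, -1.8]
finger_gap: 0.421
grasp_force: 60.5
```

>>> carry_out(steps=[[[0.05,-0.008,0],0,-1],[[0.1,-0.016,0],0,-1],[[0.15,-0.024,0],0,-1],[[0.213,-0.035,0],0,-1],[[0.213,-0.035,0],0,-1],[[0.213,-0.035,0],0,-1]])

```text
t: 51.2
eef_pos: [0.6888, 0.0919, 0.1243]
eef_rot: [-0.0, 0.997, -0.082, -0.0]
contact_force: [-0.2, 0.5, -2.5]
finger_gap: 0.419
grasp_force: 60.5
```

```bash
python3 - <<'E'
from h import *
s=get_state();print(s['eef_pos'],s['contact_force'],s['wrist_torque']);save('wrist','w17')
dump('w17',list(range(228,318,6)),236,328,4)
E
```

```text
[0.68875476 0.09186709 0.12428775] [-0.19579296  0.4626981  -2.48254908] [ 0.0059384   0.0287872  -0.01886796]
228 128 132 154 153 154 153 153 152 153 153 152 152 153 153 152 152 153 153 152 154 154 153 152
234 196 122 153 154 153 154 153 153 152 152 152 152 153 151 152 153 151 152 152 153 153 153 153
240 186  83  91  90  89  79  73  69  69  68 131 162 166 115  78  76  78  77  78  77  77  81 188
246 156 129 136 137 137 135 124  82  81  79 131 162 166 122 125 126 121 113 124 125 108 124 174
252 106  89  59 142 142 142 121  85  95  92 130 161 166 120  84  85  97  92  87  85  53 102 117
258  94  70  42  92  92  92  96  91  91  87 129 161 166 116  81  81  91  92  92  92  43  58  95
264  93  42  42  70  72  70  86  93  93  91 129 160 164  93  83  82  91  85  84  77  40  44  95
270  85  42  37  71  70  69  80  92  93  90 101 108 100  76  83  83  78  84  86  78  41  43  76
276  39  39  41  70  70  71  83  82  92  91 102 108  98  76  81  82  80  81  85  81  44  40  45
282  36  36  60  70  68  69  85  84  84  95 101 107  98  77  85  84  85  79  84  83  72  40  41
288  36  33  69  71  67  66  82  94  94  95 101 107  97  74  95  94  95  78  82  84  79  39  40
294  35  32  71  72  75  71 171 174 186 192 102 107  99  97 194 195 195  75  84  84  81  39  40
300  32  31  75  78  88  82  70 168 186 190 102 106  98  99 201 195  96  81  84  82  79  39  39
306  34  31  61  72  95  97  96  93  89  87  83  79  80  85  88  90  92  95 136  82  96  40  42
312  33  29  51  98  88 105 104 104 104 101  99  97  95  96  95  97  98 100 100 147 191  37  41
```

Threaded here too. Now I lower it in small steps.

>>> carry_out(steps=[[[0,0,-0.04],0,-1],[[0,0,-0.08],0,-1],[[0,0,-0.11],0,-1],[[0,0,-0.115],0,-1],[[0,0,-0.115],0,-1],[[0,0,-0.115],0,-1]])

```text
t: 51.85
eef_pos: [0.6885, 0.092, 0.1071]
eef_rot: [0.0, 0.997, -0.081, -0.0]
contact_force: [-0.3, -0.3, -0.5]
finger_gap: 0.417
grasp_force: 61.0
```

>>> carry_out(steps=[[[0,0,-0.01],0,-1],[[0,0,-0.02],0,-1],[[0,0,-0.02],0,-1],[[0,0,-0.02],0,-1]])

```text
t: 52.25
eef_pos: [0.6897, 0.0919, 0.1065]
eef_rot: [-0.0, 0.997, -0.081, 0.001]
contact_force: [-2.3, -0.2, 5.4]
finger_gap: 0.421
grasp_force: 61.5
```

>>> carry_out(steps=[[[0,0,0],0,0.1],[[0,0,0],0,0.4],[[0,0,0],0,0.4],[[0,0,0],0,0.4],[[0,0,0.03],0,0.4],[[0,0,0.1],0,0.4],[[0,0,0.25],0,0.4],[[0,0,0.5],0,0.4],[[0,0,0.8],0,0.4],[[0,0,0.8],0,0.4]])

```text
t: 53.25
eef_pos: [0.6943, 0.0925, 0.235]
eef_rot: [-0.001, 0.997, -0.081, 0.008]
contact_force: [0.3, -0.0, 1.8]
finger_gap: 0.701
grasp_force: 0.0
```

>>> carry_out(steps=[[[-1,0,0.3],0,0.4],[[-1,0,0.3],0,0.4],[[-1,0,0.3],0,0.4],[[-1,0,0.3],0,0.4],[[-1,0,0.3],0,0.4]])

```text
t: 53.75
eef_pos: [0.5385, 0.0922, 0.2711]
eef_rot: [-0.0, 0.997, -0.081, 0.002]
contact_force: [-0.6, 0.5, 0.1]
finger_gap: 0.699
grasp_force: 0.0
```

>>> carry_out(steps=[[[-1,1,0],0,0.4],[[-1,1,0],0,0.4],[[-1,1,0],0,0.4],[[-1,1,0],0,0.4],[[-1,1,0],0,0.4],[[-1,1,0],0,0.4]])

```text
t: 54.35
eef_pos: [0.3889, 0.2435, 0.2694]
eef_rot: [-0.0, 0.997, -0.08, 0.001]
contact_force: [1.2, 0.1, -0.4]
finger_gap: 0.702
grasp_force: 0.0
```

>>> carry_out(steps=[[[0,1,0],0,0.4],[[0,1,0],0,0.4],[[0,1,0],0,0.4],[[0,1,0],0,0.4],[[0,1,0],0,0.4],[[0,1,0],0,0.4]])

```text
t: 54.95
eef_pos: [0.3899, 0.3906, 0.2687]
eef_rot: [0.001, 0.997, -0.082, -0.0]
contact_force: [0.4, -0.1, 0.2]
finger_gap: 0.703
grasp_force: 0.0
```

```bash
python3 - <<'E'
from h import *
s=get_state();print(s['t'],s['eef_pos']);save('side','s18');save('top','t18')
print('side');brass('s18','side',.03,None,40,(160,60,440,400))
print('exp side', proj('side',[.657,-.087,.112]),proj('side',[.6885,.0915,.112]))
print('exp top', proj('top',[.657,-.087,.132]),proj('top',[.6885,.0915,.132]))
print('top');brass('t18','top',.079,None,25,(130,150,420,330))
h=cv2.cvtColor(cv2.imread('pics/t18_full.png'),cv2.COLOR_BGR2HSV)
g=cv2.inRange(h,(60,80,30),(90,255,255)); w=cv2.inRange(h,(0,0,110),(179,40,255))
k,l,st,ce=cv2.connectedComponentsWithStats(g)
for i in range(1,k):
  if st[i][4]>30 and 330<ce[i][0]<430: print('green',st[i])
for y in range(226,320,8): print(y,' '.join(f'{a:3d}' for a in h[y,350:418:2,1]))
E
```

```text
54.95 [0.38993139 0.39059093 0.26868279]
side
[217  71  19  24 387] [225.5  82.9] ang 90.0 [23.0, 18.0] [ 0.8457 -0.6848  0.03  ]
[215 143  21  23 300] [225.  151.2] ang 90.0 [22.0, 20.0] [ 0.7462 -0.2937  0.03  ]
[314 150   9   6  44] [317.7 152.4] ang 90.0 [5.0, 8.0] [ 0.4749 -0.3346  0.03  ]
[225 166  19  24 240] [235.9 178.2] ang 90.0 [23.0, 18.0] [ 0.6854 -0.1796  0.03  ]
[195 215  20  27 349] [204.8 229. ] ang 28.6 [17.2, 27.0] [0.7157 0.021  0.03  ]
exp side [236.06898186 178.20249026] [203.41517797 228.10937935]
exp top [310.26461305 177.45424148] [245.46948584 163.95871887]
top
[358 146  32  23 584] [373.3 156.7] ang 83.7 [19.9, 29.6] [ 0.7321 -0.2729  0.079 ]
[246 160  10  13  81] [250.7 166.9] ang 8.1 [8.6, 11.6] [0.6906 0.0799 0.079 ]
[237 162   7   9  40] [239.8 166.5] ang 14.0 [5.8, 7.0] [0.6908 0.1111 0.079 ]
[302 172  18  13 122] [309.9 179.1] ang 4.4 [17.3, 11.0] [ 0.6609 -0.091   0.079 ]
[370 243  10   9  68] [374.5 246.8] ang 45.0 [8.5, 8.5] [ 0.4725 -0.2795  0.079 ]
[386 251  11   9  72] [391.8 255.3] ang 90.0 [8.0, 10.0] [ 0.4499 -0.3292  0.079 ]
[396 283  10  10
[... 1183 characters left out ...]

282  52  54  65  48  88  91  85  32  17  26  21  18  25  18  22  20  15  31  20  18  21  15  20  27  53  30  30  26  30  55  48  49  44  49
290  59  52  55  49  91  82  67  31  21  22  32  42  26  40  27  47 140 180 165 169 170  19  64 146 178 176 167 166  33  72  49  51  43  45
298  43  50  45  64  82  75  77  32  22  23  17  35  34  28  25  28  31  29  29  31  28  35  38  32  48  41  21  30  44  62  48  49  44  50
306  44  54  50  52  90  74  80  35  23  31  20  21  22  20  23  17  20  20  20  20  22  18  20  18  37  33  35  31  54  52  52  49  51  44
314  50  49  43  45  46  50  51  47  50  52  47  50  46  53  51  46  54  47  46  46  50  50  49  48  54  49  47  52  49  48  50  50  39  47
```

```bash
python3 - <<'E'
from h import *
np.set_printoptions(precision=4,suppress=True)
dump('t18',[238,270,300],352,414,1)
im=cv2.cvtColor(cv2.imread('pics/t18_full.png'),cv2.COLOR_BGR2GRAY)
for x in (372,395): print(x,im[226:238,x],im[302:316,x])
print('rim expected for centred caddy:',[proj('top',[.404+a*.11*1-b*.0024,-.3104+b*.06+a*.0043,.08]).round(1) for a,b in((1,1),(1,-1),(-1,-1),(-1,1))])
print('bar exp',proj('top',[.404,-.3104,.118]))
E
```

```text
238  97  92  94  77  38  46  48  47  46  45  62  54  88 171 152 147 145 152 156 150 153 148 153 148 151 149 152 146 150 145 148 149 152 151 144 147 153 154 164 155 151 151 156 156  78  82  79  84  80  74  47  55  61 140 127 154 154 155 160 155 151 146
270  96  96  99  94  59  49  48  48  48  50  51  43  54  45  42  42  77 124 105  95  97 101 109 106 105 110 111 109 108 108 111 109 107 113 110  96 106 104 101 104 105 102 103 105 103 110 107 111 109 112 110 113 112 115 110 109 111 106 138 141 159 156
300  91  94  98  99  95  43  53  54  48  48  50  52  59  64 166 154 151 164 166 165 155 157 162 157 163 161 158 167 164 162 157 160 152 147 153 152 149 149 144 153 166 133  85  42  54 113 115  79  31  67  87  67  57  58  64 168  97 161 160 149 153 156
372 [154 157 159 125  71  65 133 137 126 157 152 152] [164 163 168 162 166 126  74 134 135  73 109 145 140 133]
395 [154 152 157 128  64  79 138 141 129 156 156 155] [115 155 163 164 150 104  88 148 128  65 113 144 141 140]
rim expected for centred caddy: [array([363.1, 232.7]), array([404.9, 232.2]), array([407.4, 310.5]), array([365. , 311.1])]
bar exp [388.9714 272.355 ]
```

The caddy is centred on the plinth to within a few mm, with its rim edges matching the prediction to about 1 px. All four cylinders are in it, and both padlocks are hanging. Handing in.

```bash
python3 -c "
from plant import job_done
print(job_done())"
```

```text
the job is handed in; nothing more can be done
None
```

The job is handed in, with no verdict returned: by my last images all four cylinders are in the caddy, centred and square on the plinth, and both brass padlocks hang on separate pegs; the caps were last seen aboard just before set-down, and nothing else was touched.

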